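# Line reagent bottles up by height

### The arm

A 6-joint arm with a two-finger parallel gripper is mounted at the origin on a cart in front of the work surface, level with it; the furniture and walls round the work are solid. World frame = base frame: x ahead of the robot, y to its left, z up, the work surface at z = 0. Lengths are in m, angles in rad, forces in N, time in s.
With the tool pointing down it reaches from about 0.425 to 0.95 m from the base axis. Payload 3.5 kg.
Tool frame: the origin (TCP) lies on the centre line of the jaws, within the pads' length; the fingertips stand 11 mm ahead of it and the grasp point (between the pads) lies 8 mm behind it; y points along the fingers, x is the direction in which the jaws open and shut, and the axes are right-handed (so a half turn about y gives the same grasp; the last joint's range is limited). The gripper opens to 85 mm and grips with 20 to 120 N. Pads are 22 mm wide; open, the fingers measure 114 mm over their backs; the gripper's body (76 mm by 85 mm) begins 54 mm behind the grasp point. The pads swing forward as they close: fully open they stand 13 mm farther back than shut.
Start: joints at [-1.396, 0.286, 1.577, -0, 1.279, -0.15], TCP at [0.215, -0.64, 0.212] pointing down, gripper open.
Joint ranges: [-2.77, 2.77], [-0.9, 2.22], [0.21, 2.48], [-1.53, 4.67], [0.24, 2.81], [-2.84, 2.84]. Speed limits (rad/s): [2.79, 2.79, 3.14, 3.14, 3.14, 3.14].

### API

Orientations are given as a unit quaternion [x, y, z, w].
In Python, from plant import get_state, read_camera, sign_off gives the robot as it stands.
- The arm moves only by the shell command python3 -m inch 'ROWS' [FORCE]. ROWS is JSON, a list of rows, each an object of numbers: "ax", "ay", "az": the turn, a rotation vector about the tool's x, y, z in rad; "x", "y", "z": the shift along the tool's x, y, z in mm; "hand": the closure, from -1 (fully open) to 1 (shut). In form: [{"ax": .., "ay": .., "az": .., "x": .., "y": .., "z": .., "hand": ..}, ...]. A call has 1 to 5 rows; each row shifts and turns the commanded pose from where the row before left it, along the tool's axes as they then stand; what a row does not reach is not made up. A row lasts 1/12 s, in which the tool goes at most 41.7 mm and 7.16 degrees, less where a joint would pass 70% of its speed; a pose out of reach is approached as far as the arm can. A call with a gripper value outside its range is refused whole. The fingers move at their own pace and stop on an object; FORCE is the grip in N (left out, the last holds). Time passes only in rows, so rows that do not move let the fingers close. It gives the time, the measured TCP pose, the force and the opening at its end, in the units of the state.
- get_state(): the state, without advancing time (a new reading comes with each control period).
- read_camera(name): name is "side" or "top"; returns a dict with "img" (480x640x3 uint8, red, green, blue), "fov_y" (degrees; the focal length in pixels is half the picture's height over the tangent of half this angle, whatever the lens; pixels are square), "cx", "cy" (the principal point, pixels), "T" (4x4, takes a point from camera to world coordinates). Camera axes: x right, y down, z forward; pixel columns grow to the right and rows downward; lengths in m; the calibration is good to about 2 mm. A picture is of the moment at which its call begins. There is no depth.
- sign_off(): hands the job in, once; it reports no verdict.
The state is a dict: "time": time; "qpos": joint angles; "dq": joint speeds; "joint_efforts": joint torques, N m; "eef_pos": TCP position; "tcp_rot": TCP orientation; "contact_force": force on the tool from outside, world axes, zero at the start; "wrist_torque": the same for the moment, N m; "opening": opening from 0.0 (shut) to 1.0 (fully open).
Only numpy, scipy, OpenCV 4.12 (cv2) and the standard library are available. Lean on these libraries where they do the work, as an engineer would, in place of code of your own. Each camera call takes 0.05 s, during which the arm holds its last target. There are 200 camera calls.

### The job

Line the four small reagent bottles up in order of height on the white board, each standing in the middle of its own ring: the shortest on the ring nearest the timer, the tallest on the ring nearest the roll of tape. Keep the bottles upright, and leave the timer and the roll of tape where they stand.

Things in the scene. Friction and masses are not known exactly. Their poses are not given: they have to be found in the camera images.
- bottle_a: Shortest bottle: white with a plain paper label and a grey cap; 57 mm tall, 27 mm across (straight sides up to 36 mm, then a shoulder; cap 19 mm across), 30 g. Loose. Origin: centre of its underside; z up through the cap; round, so its yaw means nothing.
- bottle_c: Second shortest bottle: white with a red cap; 69 mm tall, 33 mm across (straight sides up to about 40 mm, then a shoulder), cap 19 mm across, about 46 g. Loose. Origin: centre of its underside; z up through the cap; round, so its yaw means nothing.
- bottle_b: Second tallest bottle: amber brown with a black cap; 81 mm tall, 42 mm across (straight sides up to about 46 mm, then a shoulder), cap 24 mm across, about 51 g. Loose. Origin: centre of its underside; z up through the cap; round, so its yaw means nothing.
- bottle_d: Tallest bottle: white with a blue cap; 93 mm tall, 48 mm across (straight sides up to about 55 mm, then a shoulder), cap 28 mm across, about 56 g. Loose. Origin: centre of its underside; z up through the cap; round, so its yaw means nothing.
- board: White board fixed flat on the worktop, 100 mm (its x) by 360 mm (its y), 8 mm thick, with a 6 mm wide metal edge along its +x side that rises 6 mm above it. Origin: centre of its underside. Four thin printed black rings, 60 mm across, lie in a row along its y axis; their centres are at y = -132, -44, +44 and +132 mm, x = -3 mm, z = 8 mm (the board's top, quite flat there) in its frame. It stands anywhere with its +x side away from the robot, turned a little either way.
- timer: Black upright lab timer with a display, 36 x 58 x 66 mm tall, standing loose on the worktop beyond one end of the board (either end): that is the end for the shortest bottle. About 70 g. Origin: centre of its underside. Not to be moved.
- tape: Yellow roll of label tape lying flat, 62 mm across, 19 mm tall, loose on the worktop beyond the other end of the board: that is the end for the tallest bottle. About 50 g. Origin: centre of its underside. Not to be moved.
There are look-alikes about, which are no part of the job. What is shaped like the bottle_a but purple is not meant. Leave any green look-alike of the bottle_c alone.

How it is judged:
By the outcome, as a careful person would: the job done as asked, in the order asked, and still so for the second after the job is handed in, with the robot touching nothing.
It also fails if it takes over 104 s, if anything falls off the work surface, if the arm or the gripper's body presses on something with over 40 N, if the wrist force passes 120 N, or if a joint passes its speed limit or range.

## Working session

There is one attempt and no reset: what is moved stays moved. The work goes in short steps, Python scripts to look and compute and a shell command to move; the robot and the scene stay as the last step left them, time stands still between calls to the robot, and variables do not carry over. Pictures are saved under pics/ and viewed, about 12 in all and at most 16, crops included, and the job is handed in when it is done.

```bash
mkdir -p pics; ls
python3 - <<'E'
from plant import get_state, read_camera
import cv2,numpy as np
s=get_state();print(s['time'],s['eef_pos'],s['tcp_rot'],s['opening'])
for n in('side','top'):
    c=read_camera(n);cv2.imwrite(f'pics/{n}0.png',c['img'][:,:,::-1]);print(n,c['fov_y'],c['cx'],c['cy'],np.round(c['T'],4).tolist())
E
```

```text
pics
0.0 [ 0.21530752 -0.63898515  0.21042357] [-0.5736833   0.41317403 -0.41196236  0.57485799] 0.9982706353557212
side 48.39136135596006 317.3033950139784 236.9174050137256 [[-0.9776, -0.0883, 0.1908, 0.3493], [-0.2098, 0.4721, -0.8562, 0.8507], [-0.0145, -0.8771, -0.4801, 0.5253], [0.0, 0.0, 0.0, 1.0]]
top 42.97415156142503 320.2570725446721 234.76833921013036 [[0.0209, -0.9939, 0.1084, 0.3992], [-0.9998, -0.0206, 0.0042, -0.0377], [-0.0019, -0.1084, -0.9941, 1.4763], [0.0, 0.0, 0.0, 1.0]]
```

View pics/side0.png

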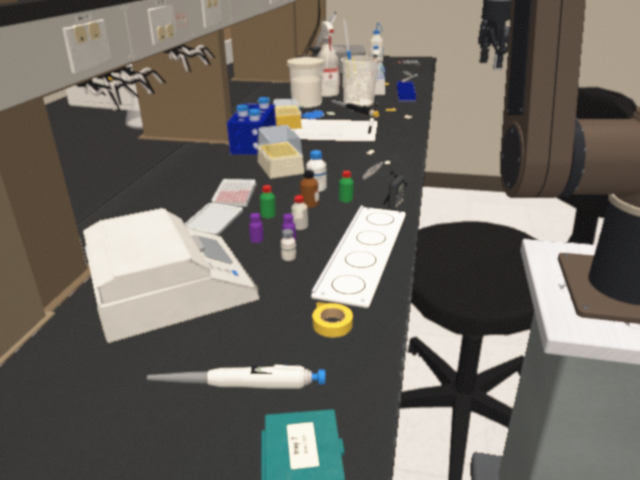

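View pics/top0.png

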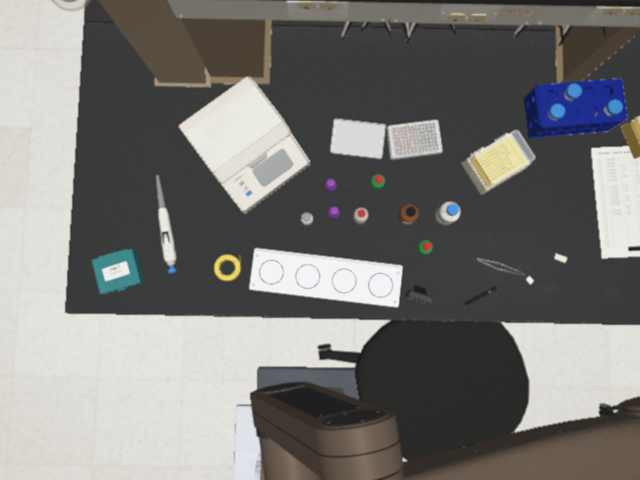

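The top view shows, as (col,row): tape at (227,268), rings at (271,271), (308,276), (344,281) and (380,285), and the timer at (420,294). The bottles are a (307,218), c (361,215), b (409,213) and d (449,212). The purple and green look-alikes stand close by. The side view agrees with this.

```bash
cat > h.py <<'E'
from plant import get_state, read_camera
import cv2,numpy as np
from scipy.spatial.transform import Rotation as Ro
def ray(c,u,v):
    f=240/np.tan(np.radians(c['fov_y']/2)); T=np.array(c['T'])
    d=T[:3,:3]@np.array([(u-c['cx'])/f,(v-c['cy'])/f,1]); return T[:3,3],d
def onz(c,u,v,z):
    o,d=ray(c,u,v); return o+d*(z-o[2])/d[2]
def proj(c,p):
    f=240/np.tan(np.radians(c['fov_y']/2)); T=np.array(c['T'])
    q=T[:3,:3].T@(np.array(p)-T[:3,3]); return f*q[0]/q[2]+c['cx'],f*q[1]/q[2]+c['cy']
def tri(c1,p1,c2,p2):
    o1,d1=ray(c1,*p1);o2,d2=ray(c2,*p2)
    d1/=np.linalg.norm(d1);d2/=np.linalg.norm(d2)
    t=np.linalg.lstsq(np.c_[d1,-d2],o2-o1,rcond=None)[0]
    a,b=o1+d1*t[0],o2+d2*t[1]; return (a+b)/2,np.linalg.norm(a-b)
def blob(c,col,near,rad=25):
    """centroid of colour mask nearest to pixel"""
    hsv=cv2.cvtColor(c['img'],cv2.COLOR_RGB2HSV); H,S,V=[hsv[...,i].astype(int) for i in range(3)]
    m={'red':((H<8)|(H>172))&(S>140)&(V>70),'blue':(H>95)&(H<120)&(S>110)&(V>80),'yellow':(H>18)&(H<33)&(S>130)&(V>90),
       'brown':(H<18)&(S>120)&(V>45),'white':(S<60)&(V>150),'light':(S<70)&(V>75)}[col].astype(np.uint8)
    n,_,st,ce=cv2.connectedComponentsWithStats(m)
    ok=[i for i in range(1,n) if st[i,4]>12 and np.hypot(*(ce[i]-near))<rad]
    return [(np.round(ce[i],1),st[i].tolist()) for i in sorted(ok,key=lambda i:-st[i,4])]
E
python3 - <<'E'
from h import *
s=get_state();print(np.round(Ro.from_quat(s['tcp_rot']).as_matrix(),3))
t=read_camera('top');sd=read_camera('side')
for k,col,p,q,h in[('c','red',(361,213),(299,200),.069),('d','blue',(451,209),(316,156),.093),('tape','yellow',(227,268),(333,320),.019),('a','light',(307,218),(288,247),.057),('b','brown',(409,213),(310,190),.06)]:
    b=blob(t,col,p,15)[:2];b2=blob(sd,col,q,15)[:2]
    print(k,[(x[0].tolist(),x[1],np.round(onz(t,*x[0],h),4).tolist()) for x in b],[(x[0].tolist(),x[1]) for x in b2])
    if b and b2: print('   tri',tri(t,b[0][0],sd,b2[0][0]))
# board & rings
for n,c,roi in(('top',t,(245,240,165,70)),('side',sd,(310,200,100,110))):
    x,y,w,h=roi;g=cv2.cvtColor(c['img'][y:y+h,x:x+w],cv2.COLOR_RGB2GRAY)
    g=cv2.resize(g,None,fx=4,fy=4,interpolation=cv2.INTER_CUBIC)
    m=cv2.adaptiveThreshold(g,255,0,1,41,8)
    cs,hi=cv2.findContours(m,cv2.RETR_CCOMP,cv2.CHAIN_APPROX_NONE)
    for k,q in enumerate(cs):
        if len(q)>=40 and hi[0][k][3]>=0:
            (u,v),(a,b),an=cv2.fitEllipse(q)
            if 50<max(a,b)<170: 
                u=(u+.5)/4-.5+x;v=(v+.5)/4-.5+y
                print(n,round(u,1),round(v,1),round(a/4,1),round(b/4,1),np.round(onz(c,u,v,.008),4))
im=t['img'][170:310,210:480];cv2.imwrite('pics/crop1.png',cv2.resize(im,None,fx=2.9,fy=2.9,interpolation=cv2.INTER_CUBIC)[:,:,::-1])
E
```

```text
[[ 0.319 -0.     0.948]
 [-0.948  0.002  0.319]
 [-0.002 -1.     0.   ]]
c [([361.3, 212.7], [359, 210, 6, 6, 31], [0.6063, -0.1263, 0.069])] [([298.6, 198.1], [294, 194, 10, 9, 67])]
   tri (array([ 0.60620481, -0.12669854,  0.06510702]), np.float64(0.001385521384845492))
d [([452.5, 209.3], [447, 204, 12, 11, 92], [0.615, -0.3337, 0.093])] [([315.4, 154.0], [310, 150, 12, 9, 99])]
   tri (array([ 0.61548911, -0.33518876,  0.08623378]), np.float64(0.0010769196082510023))
tape [([227.2, 267.5], [214, 255, 27, 26, 339], [0.4747, 0.1893, 0.019])] [([331.8, 320.4], [312, 302, 41, 36, 974])]
   tri (array([0.47528653, 0.19094596, 0.00828754]), np.float64(3.537118909920531e-06))
a [([306.6, 218.4], [300, 212, 14, 14, 156], [0.5919, 0.0012, 0.057])] [([287.8, 245.8], [280, 229, 17, 33, 483])]
   tri (array([0.59623959, 0.00204248, 0.02438971]), np.float64(0.00020643151481576787))
b [([407.5, 213.8], [399, 205, 19, 17, 178], [0.6073, -0.2352, 0.06])] [([306.8, 191.9], [294, 177, 24, 31, 467])]
   tri (array([ 0.61343749, -0.23924961,  0.02921074]), np.float64(0.0033005943952627765))
top 380.1 284.8 22.0 22.2 [ 0.4415 -0.1777  0.008 ]
top 343.7 280.4 22.1 22.1 [ 0.4501 -0.09    0.008 ]
top 307.3 276.0 22.0 22.1 [ 0.4588 -0.0024  0.008 ]
top 271.0 271.7 22.0 22.2 [0.4674 0.0852 0.008 ]
side 348.0 283.9 17.1 30.8 [0.4669 0.0843 0.008 ]
```

View pics/crop1.png

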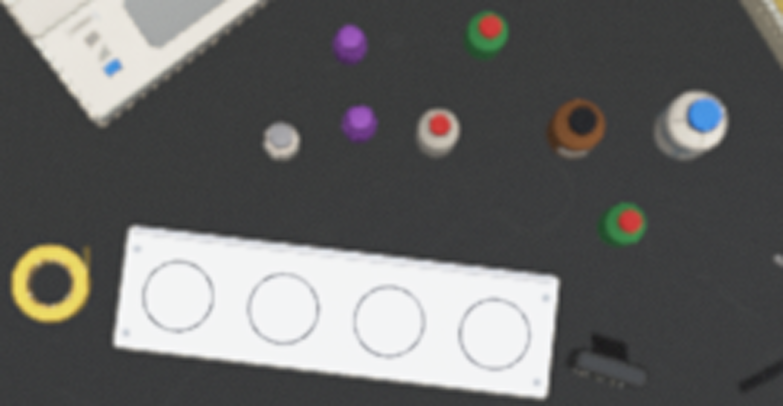

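The ring spacing measures 88 mm, as specified. Next I'll turn the tool so its x lines up with world x, while I work out the cap centres.

```bash
cat >> h.py <<'E'
def delta(p,yaw=0):
    """tool-frame shift (mm) and rotvec to reach TCP p with jaw axis at yaw, y down"""
    s=get_state();R=Ro.from_quat(s['tcp_rot']);d=R.inv().apply(np.array(p)-s['eef_pos'])*1000
    G=Ro.from_matrix(np.c_[[np.cos(yaw),np.sin(yaw),0],[0,0,-1],[-np.sin(yaw),np.cos(yaw),0]])
    return 'xyz',np.round(d,1),'rot',np.round((R.inv()*G).as_rotvec(),3)
def st():
    s=get_state();print('t%.2f'%s['time'],np.round(s['eef_pos'],4),'op%.3f'%s['opening'],'F',np.round(s['contact_force'],1),'q',np.round(s['qpos'],2))
E
python3 -m inch '[{"ay":-0.124},{"ay":-0.124},{"ay":-0.124},{"ay":-0.124},{"ay":-0.124}]' 40
python3 -m inch '[{"ay":-0.124},{"ay":-0.124},{"ay":-0.124},{"ay":-0.124},{"ay":-0.124}]'
python3 - <<'E'
from h import *
t=read_camera('top')
print('a',onz(t,306.9,216.2,.055),'b',onz(t,411.0,211.7,.079),'timer',onz(t,419,295,.033),onz(t,414,300,0.0))
hsv=cv2.cvtColor(t['img'],cv2.COLOR_RGB2HSV)
# a cap: darker grey part; b cap: dark within brown
g=hsv[...,2].astype(int)
for n,(u,v) in{'a':(307,217),'b':(411,212)}.items():print(n);print(g[v-10:v+10,u-12:u+13])
st();print(delta((.594,.001,.15)))
E
```

```text
a [0.59742066 0.00064239 0.055     ] b [ 0.60955816 -0.24065155  0.079     ] timer [ 0.41866967 -0.26711606  0.033     ] [ 0.40688463 -0.26037349  0.        ]
a
[[ 60  59  60  60  59  60  59  60  61  61  61  61  60  60  60  62  61  60
   60  60  60  60  60  59  60]
 [ 61  62  59  60  61  58  60  60  59  61  60  59  60  59  60  61  59  60
   61  60  60  60  60  59  59]
 [ 60  61  59  60  60  60  58  59  60  60  60  60  59  61  60  62  60  59
   60  60  60  60  62  60  60]
 [ 61  61  60  59  59  59  60  60  60  61  58  58  58  59  60  61  60  60
   60  60  61  61  59  60  59]
 [ 60  60  61  60  60  60  60  59  58  62  68  71  70  61  59  60  59  59
   61  59  59  60  61  62  60]
 [ 59  59  60  61  61  60  60  60  72  90 103 110 109  93  81  71  61  58
   59  60  59  60  60  60  61]
 [ 59  60  60  59  60  59  61  77 109 134 143 147 148 139 127 106  77  63
   59  60  60  60  61  60  61]
 [ 61  60  60  61  59  61  79 116 145 159 162 164 163 163 155 144 119  75
   57  61  60  60  60  59  60]
 [ 60  60  60  59  59  68 110 151 160 163 166 165 167 167 167 168 161 106
   62  57  60  61  61  60
[... 2839 characters left out ...]
 63]
 [ 66  68  70  83 101 117 125 127 128 130 131 130 131 134 135 133 124 103
   75  61  61  62  61  62  61]
 [ 66  68  69  74  86 102 117 124 128 130 131 132 133 134 132 122 103  78
   62  61  62  61  63  59  60]
 [ 65  67  72  79  88  90  97 109 117 122 125 126 125 123 116 100  77  63
   62  62  62  61  61  62  62]
 [ 59  64  75  92 106 105  97  98 102 105 109 112 111 106  94  77  63  62
   63  62  62  61  62  61  62]]
t0.25 [ 0.2154 -0.6393  0.2111] op1.005 F [-0.3 -1.   0.6] q [-1.4   0.29  1.58  0.    1.28 -0.15]
('xyz', array([-486. ,   61.8,  563.2]), 'rot', array([-1.000e-03, -1.246e+00, -1.000e-03]))validation failed for argument at $[0]...
validation failed for argument at $[0]...
```

```bash
python3 -m inch '[{"ax":0,"ay":-0.1246,"az":0,"x":0,"y":0,"z":0,"hand":-1},{"ax":0,"ay":-0.1246,"az":0,"x":0,"y":0,"z":0,"hand":-1},{"ax":0,"ay":-0.1246,"az":0,"x":0,"y":0,"z":0,"hand":-1},{"ax":0,"ay":-0.1246,"az":0,"x":0,"y":0,"z":0,"hand":-1},{"ax":0,"ay":-0.1246,"az":0,"x":0,"y":0,"z":0,"hand":-1}]' 40
python3 -m inch '[{"ax":0,"ay":-0.1246,"az":0,"x":0,"y":0,"z":0,"hand":-1},{"ax":0,"ay":-0.1246,"az":0,"x":0,"y":0,"z":0,"hand":-1},{"ax":0,"ay":-0.1246,"az":0,"x":0,"y":0,"z":0,"hand":-1},{"ax":0,"ay":-0.1246,"az":0,"x":0,"y":0,"z":0,"hand":-1},{"ax":0,"ay":-0.1246,"az":0,"x":0,"y":0,"z":0,"hand":-1}]'
python3 -c "
from h import *
st();print(delta((.597,.002,.15)))"
```

```text
time: 0.67
eef_pos: [0.2154, -0.6395, 0.2116]
tcp_rot: [-0.674, 0.215, -0.215, 0.674]
contact_force: [0.6, -0.8, -0.1]
opening: 0.999
time: 1.08
eef_pos: [0.2154, -0.6396, 0.2116]
tcp_rot: [-0.707, -0.002, 0.002, 0.707]
contact_force: [0.8, -0.0, 0.5]
opening: 1.001
t1.08 [ 0.2154 -0.6396  0.2116] op1.001 F [ 0.8 -0.   0.5] q [-1.4   0.29  1.58  0.    1.28 -1.4 ]
('xyz', array([385.5,  61.8, 639.2]), 'rot', array([-0.   ,  0.006, -0.   ]))
```

```bash
R='x'
python3 -m inch '[{"ax":0,"ay":0,"az":0,"x":20,"y":0,"z":32,"hand":-1},{"ax":0,"ay":0,"az":0,"x":20,"y":0,"z":32,"hand":-1},{"ax":0,"ay":0,"az":0,"x":20,"y":0,"z":32,"hand":-1},{"ax":0,"ay":0,"az":0,"x":20,"y":0,"z":32,"hand":-1},{"ax":0,"ay":0,"az":0,"x":20,"y":0,"z":32,"hand":-1}]'
python3 -m inch '[{"ax":0,"ay":0,"az":0,"x":20,"y":0,"z":32,"hand":-1},{"ax":0,"ay":0,"az":0,"x":20,"y":0,"z":32,"hand":-1},{"ax":0,"ay":0,"az":0,"x":20,"y":0,"z":32,"hand":-1},{"ax":0,"ay":0,"az":0,"x":20,"y":0,"z":32,"hand":-1},{"ax":0,"ay":0,"az":0,"x":20,"y":0,"z":32,"hand":-1}]'
python3 -m inch '[{"ax":0,"ay":0,"az":0,"x":18,"y":0,"z":32,"hand":-1},{"ax":0,"ay":0,"az":0,"x":18,"y":0,"z":32,"hand":-1},{"ax":0,"ay":0,"az":0,"x":18,"y":0,"z":32,"hand":-1},{"ax":0,"ay":0,"az":0,"x":18,"y":0,"z":32,"hand":-1},{"ax":0,"ay":0,"az":0,"x":18,"y":0,"z":32,"hand":-1}]'
python3 -m inch '[{"ax":0,"ay":0,"az":0,"x":19,"y":10,"z":32,"hand":-1},{"ax":0,"ay":0,"az":0,"x":19,"y":10,"z":32,"hand":-1},{"ax":0,"ay":0,"az":0,"x":19,"y":10,"z":32,"hand":-1},{"ax":0,"ay":0,"az":0,"x":19,"y":15,"z":32,"hand":-1},{"ax":0,"ay":0,"az":0,"x":19,"y":15,"z":31,"hand":-1}]'
python3 -c "
from h import *
st();print(delta((.597,.002,.15)))"
```

```text
time: 1.5
eef_pos: [0.316, -0.4781, 0.2117]
tcp_rot: [-0.707, 0.0, -0.0, 0.707]
contact_force: [0.1, 1.0, 0.3]
opening: 0.998
time: 1.92
eef_pos: [0.416, -0.318, 0.2119]
tcp_rot: [0.707, 0.0, 0.0, -0.707]
contact_force: [0.2, -0.7, -0.3]
opening: 1.0
time: 2.33
eef_pos: [0.506, -0.1579, 0.212]
tcp_rot: [0.707, 0.0, 0.0, -0.707]
contact_force: [0.6, -0.1, 0.1]
opening: 1.001
time: 2.75
eef_pos: [0.6014, 0.0012, 0.1518]
tcp_rot: [0.707, 0.001, 0.0, -0.707]
contact_force: [0.9, 0.5, 0.2]
opening: 0.995
t2.75 [0.6014 0.0012 0.1518] op0.995 F [0.9 0.5 0.2] q [-0.17  0.18  1.82 -0.    1.14 -0.17]
('xyz', array([-4.4,  1.8,  0.8]), 'rot', array([0.   , 0.   , 0.001]))
```

```bash
python3 -m inch '[{"ax":0,"ay":0,"az":0,"x":-4.4,"y":20,"z":0.8,"hand":-1},{"ax":0,"ay":0,"az":0,"x":0,"y":35,"z":0,"hand":-1},{"ax":0,"ay":0,"az":0,"x":0,"y":35,"z":0,"hand":-1},{"ax":0,"ay":0,"az":0,"x":0,"y":25,"z":0,"hand":-1},{"ax":0,"ay":0,"az":0,"x":0,"y":19,"z":0,"hand":-1}]'
python3 - <<'E'
from h import *
st()
for n in('top','side'):
    c=read_camera(n);u,v=map(int,proj(c,(.597,.002,.04)));cv2.imwrite(f'pics/{n}1.png',cv2.resize(c['img'][v-60:v+60,u-80:u+80],(640,480),interpolation=2)[:,:,::-1])
a=cv2.imread('pics/top1.png');b=cv2.imread('pics/side1.png');cv2.imwrite('pics/g1.png',cv2.resize(np.hstack([a,b]),(800,300)))
E
```

```text
time: 3.17
eef_pos: [0.594, 0.0007, 0.0145]
tcp_rot: [-0.707, 0.001, 0.002, 0.707]
contact_force: [-0.2, -0.7, 0.8]
opening: 1.004
t3.17 [0.594  0.0007 0.0145] op1.004 F [-0.2 -0.7  0.8] q [-0.17  0.35  1.89 -0.    0.9  -0.17]
```

View pics/g1.png

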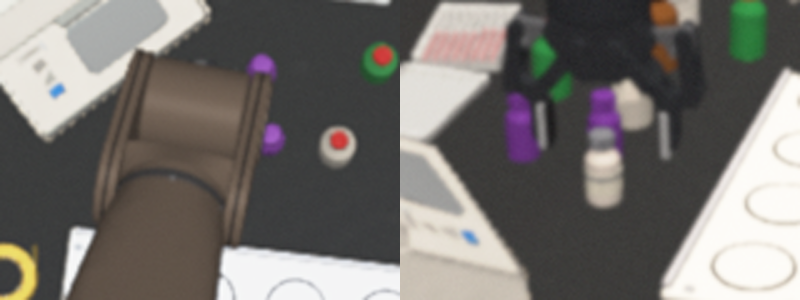

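The side crop shows the pads at (542,155) and (665,155), either side of bottle a at (603,180). They seem either high or set back in depth, so I'll check by projecting the expected tip positions.

Run:
```python
from h import *
c=read_camera('side');u,v=map(int,proj(c,(.597,.002,.04)))
f=lambda p:((proj(c,p)[0]-u+80)*2.5,(proj(c,p)[1]-v+60)*2.5)
for x in(-.0425,.0425):print('tip',f((.594+x,.0007,.0165)),f((.594+x,.0007,.04)))
for p in((.597,.002,0),(.597,.002,.057),(.594,.0007,.0145)):print(p,f(p))
```

```text
tip (np.float64(259.91532722576653), np.float64(183.09216190174922)) (np.float64(259.28245945325205), np.float64(155.9545980016192))
tip (np.float64(152.10393903718327), np.float64(172.7621237191373)) (np.float64(150.28356943216693), np.float64(145.94328531456478))
(0.597, 0.002, 0) (np.float64(202.22407988308163), np.float64(196.95297744983435))
(0.597, 0.002, 0.057) (np.float64(199.10754652321842), np.float64(131.47078081350196))
(0.594, 0.0007, 0.0145) (np.float64(205.68439379707897), np.float64(180.15440443814455))
```

Run:
```python
from h import *
c=read_camera('side');u,v=map(int,proj(c,(.597,.002,.04)))
im=c['img'][v-35:v+40,u-50:u+50].astype(float);im=np.clip(im*3,0,255).astype(np.uint8)
cv2.imwrite('pics/g2.png',cv2.resize(im,(800,600),interpolation=2)[:,:,::-1])
```

```text
(no output)
```

View pics/g2.png

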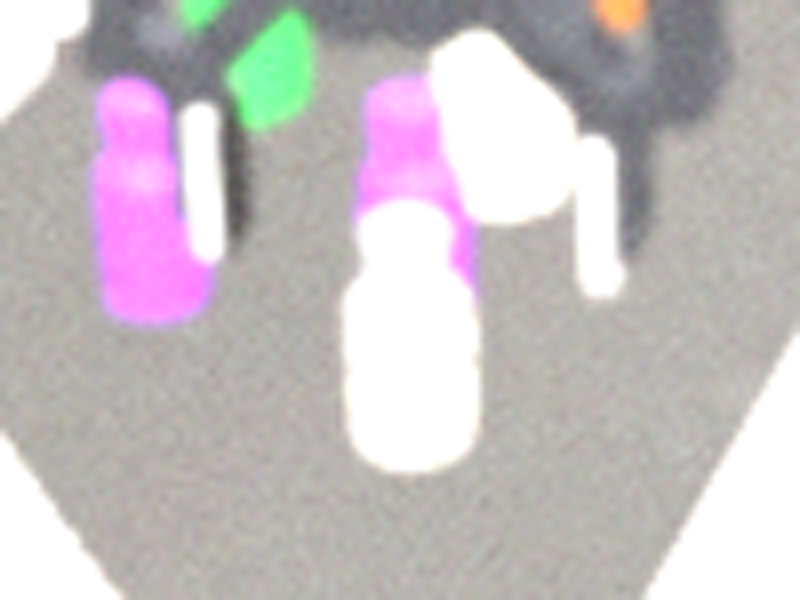

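The tips are at (208,262) and (600,297) in this crop, which is higher in the image than I expected. Closing halfway is safe because the jaw gap stays over 40 mm, and it will show where the tips really are.

```bash
python3 -m inch '[{"ax":0,"ay":0,"az":0,"x":0,"y":0,"z":0,"hand":0.1},{"ax":0,"ay":0,"az":0,"x":0,"y":0,"z":0,"hand":0.1},{"ax":0,"ay":0,"az":0,"x":0,"y":0,"z":0,"hand":0.1},{"ax":0,"ay":0,"az":0,"x":0,"y":0,"z":0,"hand":0.1},{"ax":0,"ay":0,"az":0,"x":0,"y":0,"z":0,"hand":0.1}]'
python3 - <<'E'
from h import *
st()
c=read_camera('side');u,v=map(int,proj(c,(.597,.002,.04)))
im=c['img'][v-35:v+40,u-50:u+50].astype(float);im=np.clip(im*1.6,0,255).astype(np.uint8)
cv2.imwrite('pics/g3.png',cv2.resize(im,(800,600),interpolation=2)[:,:,::-1])
for p in((.594+.0195,.0007,.0145-.011+.004),(.594-.0195,.0007,.0145-.011+.004)):
    a=proj(c,p);print((a[0]-u+50)*8,(a[1]-v+35)*8)
E
```

```text
time: 3.78
eef_pos: [0.5966, 0.0, 0.0187]
tcp_rot: [0.707, 0.001, 0.001, -0.707]
contact_force: [0.2, -0.4, -0.7]
opening: 0.451
t3.78 [0.5966 0.     0.0187] op0.451 F [ 0.2 -0.4 -0.7] q [-0.17  0.35  1.89  0.    0.9  -0.17]
340.82255945392944 394.15111356931584
498.44950346814494 409.49009745675494
```

View pics/g3.png

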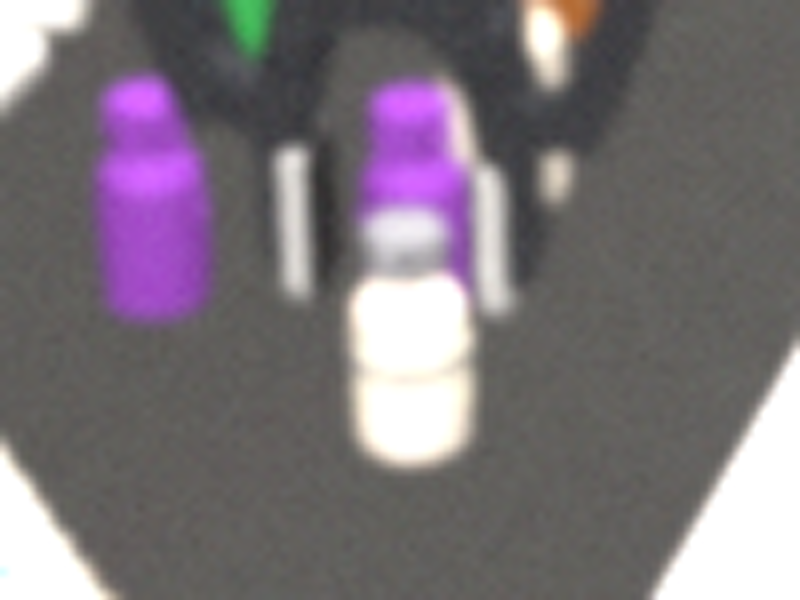

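The half-closed tips, at (297,298) and (497,313), sit about 10 px above where I predicted. The lateral scale fits y≈0, so the pads may really be higher than assumed. A guarded descent that watches the force will settle it.

```bash
python3 -m inch '[{"ax":0,"ay":0,"az":0,"x":0,"y":2,"z":0,"hand":0.1},{"ax":0,"ay":0,"az":0,"x":0,"y":2,"z":0,"hand":0.1},{"ax":0,"ay":0,"az":0,"x":0,"y":2,"z":0,"hand":0.1},{"ax":0,"ay":0,"az":0,"x":0,"y":2,"z":0,"hand":0.1}]'
python3 -m inch '[{"ax":0,"ay":0,"az":0,"x":0,"y":1.5,"z":0,"hand":0.1},{"ax":0,"ay":0,"az":0,"x":0,"y":0,"z":0,"hand":0.1}]'
python3 -m inch '[{"ax":0,"ay":0,"az":0,"x":0,"y":1.5,"z":0,"hand":0.1},{"ax":0,"ay":0,"az":0,"x":0,"y":0,"z":0,"hand":0.1}]'
```

```text
time: 4.17
eef_pos: [0.5958, 0.0001, 0.0094]
tcp_rot: [-0.707, 0.0, 0.0, 0.707]
contact_force: [-0.5, -0.4, -0.3]
opening: 0.447
time: 4.33
eef_pos: [0.5956, 0.0002, 0.0076]
tcp_rot: [-0.707, 0.0, 0.0, 0.707]
contact_force: [0.3, -0.1, 0.3]
opening: 0.448
time: 4.5
eef_pos: [0.5959, 0.0001, 0.0065]
tcp_rot: [-0.707, 0.0, 0.0, 0.707]
contact_force: [1.4, -0.2, -0.5]
opening: 0.452
```

```bash
python3 -m inch '[{"ax":0,"ay":0,"az":0,"x":0,"y":1.5,"z":0,"hand":0.1},{"ax":0,"ay":0,"az":0,"x":0,"y":0,"z":0,"hand":0.1}]'
python3 -m inch '[{"ax":0,"ay":0,"az":0,"x":0,"y":1.5,"z":0,"hand":0.1},{"ax":0,"ay":0,"az":0,"x":0,"y":0,"z":0,"hand":0.1}]'
python3 - <<'E'
from h import *
st()
c=read_camera('side');u,v=map(int,proj(c,(.597,.002,.04)))
im=c['img'][v-35:v+40,u-50:u+50].astype(float);im=np.clip(im*1.6,0,255).astype(np.uint8)
cv2.imwrite('pics/g4.png',cv2.resize(im,(640,480),interpolation=2)[:,:,::-1])
E
```

```text
time: 4.67
eef_pos: [0.5959, 0.0001, 0.0051]
tcp_rot: [-0.707, 0.0, 0.0, 0.707]
contact_force: [0.2, -0.3, -0.1]
opening: 0.443
time: 4.83
eef_pos: [0.5959, 0.0001, 0.0036]
tcp_rot: [-0.707, 0.0, 0.0, 0.707]
contact_force: [0.4, 0.4, 0.0]
opening: 0.45
t4.83 [5.959e-01 1.000e-04 3.600e-03] op0.450 F [0.4 0.4 0. ] q [-0.17  0.37  1.89  0.    0.88 -0.17]
```

View pics/g4.png

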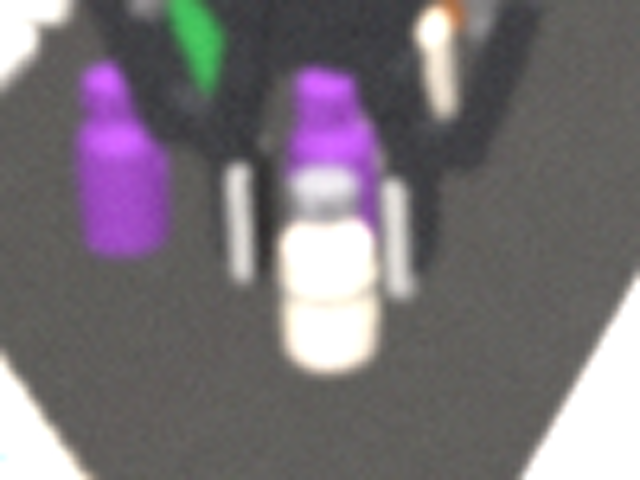

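```bash
python3 -m inch '[{"ax":0,"ay":0,"az":0,"x":0,"y":1.5,"z":0,"hand":0.1},{"ax":0,"ay":0,"az":0,"x":0,"y":0,"z":0,"hand":0.1}]'
python3 -m inch '[{"ax":0,"ay":0,"az":0,"x":0,"y":1.5,"z":0,"hand":0.1},{"ax":0,"ay":0,"az":0,"x":0,"y":0,"z":0,"hand":0.1}]'
python3 - <<'E'
from h import *
c=read_camera('side');u,v=map(int,proj(c,(.597,.002,.04)))
for q in((241,283),(400,298),(327,373)):
    p=(q[0]/6.4+u-50,q[1]/6.4+v-35)
    print([np.round(onz(c,*p,z),4) for z in(0,.01,.02)])
E
```

```text
time: 5.05
eef_pos: [0.5959, 0.0001, 0.0021]
tcp_rot: [-0.707, 0.0, 0.0, 0.707]
contact_force: [-0.0, 0.3, 0.0]
opening: 0.451
time: 5.22
eef_pos: [0.5958, 0.0001, 0.0005]
tcp_rot: [-0.707, 0.0, 0.0, 0.707]
contact_force: [-0.3, 0.0, 0.1]
opening: 0.45
[array([ 0.6324, -0.0289,  0.    ]), array([ 0.627 , -0.0122,  0.01  ]), array([0.6216, 0.0046, 0.02  ])]
[array([ 0.5817, -0.0291,  0.    ]), array([ 0.5772, -0.0123,  0.01  ]), array([0.5728, 0.0044, 0.02  ])]
[array([0.5923, 0.018 , 0.    ]), array([0.5877, 0.0339, 0.01  ]), array([0.5831, 0.0497, 0.02  ])]
```

The measured tips fit the tips-higher reading: mid x is 0.595 at y≈+0.01, z≈0.024, matching TCP x 0.596. There was also no contact at TCP z=0.0005. I'll continue the guarded descent.

```bash
for i in 1; do
python3 -m inch '[{"ax":0,"ay":0,"az":0,"x":0,"y":2,"z":0,"hand":0.1},{"ax":0,"ay":0,"az":0,"x":0,"y":0,"z":0,"hand":0.1}]'
python3 -m inch '[{"ax":0,"ay":0,"az":0,"x":0,"y":2,"z":0,"hand":0.1},{"ax":0,"ay":0,"az":0,"x":0,"y":0,"z":0,"hand":0.1}]'
done
python3 - <<'E'
from h import *
st();s=get_state();print(np.round(s['joint_efforts'],1),s['tcp_rot'])
E
```

```text
time: 5.43
eef_pos: [0.5958, 0.0001, -0.0015]
tcp_rot: [-0.707, 0.0, 0.0, 0.707]
contact_force: [-0.7, 0.4, 0.4]
opening: 0.447
time: 5.6
eef_pos: [0.5958, 0.0001, -0.0036]
tcp_rot: [-0.707, 0.0, 0.0, 0.707]
contact_force: [0.2, 0.2, -0.6]
opening: 0.45
t5.60 [ 5.958e-01  1.000e-04 -3.600e-03] op0.450 F [ 0.2  0.2 -0.6] q [-0.17  0.38  1.89  0.    0.87 -0.17]
[ -0.  -38.  -23.2   0.   -0.    0. ] [-7.07068302e-01  2.10439488e-04  2.13304210e-04  7.07145195e-01]
```

```bash
python3 -m inch '[{"ax":0,"ay":0,"az":0,"x":0,"y":2,"z":0,"hand":0.1},{"ax":0,"ay":0,"az":0,"x":0,"y":0,"z":0,"hand":0.1}]'
python3 -m inch '[{"ax":0,"ay":0,"az":0,"x":0,"y":2,"z":0,"hand":0.1},{"ax":0,"ay":0,"az":0,"x":0,"y":0,"z":0,"hand":0.1}]'
python3 -m inch '[{"ax":0,"ay":0,"az":0,"x":0,"y":0,"z":0,"hand":0.6},{"ax":0,"ay":0,"az":0,"x":0,"y":0,"z":0,"hand":0.6},{"ax":0,"ay":0,"az":0,"x":0,"y":0,"z":0,"hand":0.6},{"ax":0,"ay":0,"az":0,"x":0,"y":0,"z":0,"hand":0.6}]' 25
python3 - <<'E'
from h import *
st()
c=read_camera('side');u,v=map(int,proj(c,(.597,.002,.04)))
im=c['img'][v-35:v+40,u-50:u+50].astype(float);im=np.clip(im*1.6,0,255).astype(np.uint8)
cv2.imwrite('pics/g5.png',cv2.resize(im,(640,480),interpolation=2)[:,:,::-1])
E
```

```text
time: 5.77
eef_pos: [0.5958, 0.0001, -0.0056]
tcp_rot: [-0.707, 0.0, 0.0, 0.707]
contact_force: [0.1, -1.1, -0.2]
opening: 0.452
time: 5.93
eef_pos: [0.5958, 0.0001, -0.0076]
tcp_rot: [-0.707, 0.0, 0.0, 0.707]
contact_force: [-0.5, -0.1, -0.3]
opening: 0.449
time: 6.27
eef_pos: [0.596, 0.0001, -0.0072]
tcp_rot: [-0.707, -0.0, 0.0, 0.707]
contact_force: [0.4, 0.6, 0.1]
opening: 0.302
t6.27 [ 5.96e-01  1.00e-04 -7.20e-03] op0.302 F [0.4 0.6 0.1] q [-0.17  0.39  1.9   0.    0.86 -0.17]
```

View pics/g5.png

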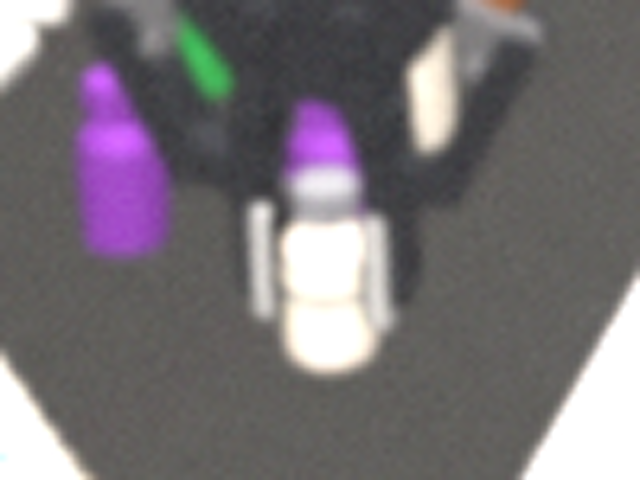

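Opening 0.302 is about 26 mm, close to the 27 mm bottle. Pad tips are at (263,320) and (385,325), on either side of the bottle body. I'll let the grip settle and test-lift.

```bash
python3 -m inch '[{"ax":0,"ay":0,"az":0,"x":0,"y":0,"z":0,"hand":0.7},{"ax":0,"ay":0,"az":0,"x":0,"y":0,"z":0,"hand":0.7},{"ax":0,"ay":0,"az":0,"x":0,"y":0,"z":0,"hand":0.7}]' 25
python3 -m inch '[{"ax":0,"ay":0,"az":0,"x":0,"y":-10,"z":0,"hand":0.7},{"ax":0,"ay":0,"az":0,"x":0,"y":-10,"z":0,"hand":0.7},{"ax":0,"ay":0,"az":0,"x":0,"y":-10,"z":0,"hand":0.7}]'
python3 - <<'E'
from h import *
st()
c=read_camera('side');u,v=map(int,proj(c,(.597,.002,.07)))
im=c['img'][v-35:v+40,u-50:u+50].astype(float);im=np.clip(im*1.6,0,255).astype(np.uint8)
cv2.imwrite('pics/g6.png',cv2.resize(im,(640,480),interpolation=2)[:,:,::-1])
for p in((.596,0,.03),(.596,0,.087)):
    a=proj(c,p);print(round((a[0]-u+50)*6.4),round((a[1]-v+35)*6.4))
E
```

```text
time: 6.57
eef_pos: [0.596, 0.0001, -0.0072]
tcp_rot: [-0.707, 0.0, 0.0, 0.707]
contact_force: [0.1, -0.2, 0.1]
opening: 0.304
time: 6.82
eef_pos: [0.5963, 0.0001, 0.0241]
tcp_rot: [0.707, 0.0, 0.0, -0.707]
contact_force: [-0.1, -0.3, -0.4]
opening: 0.301
t6.82 [5.963e-01 1.000e-04 2.410e-02] op0.301 F [-0.1 -0.3 -0.4] q [-0.17  0.34  1.89  0.    0.91 -0.17]
333 344
325 171
```

View pics/g6.png

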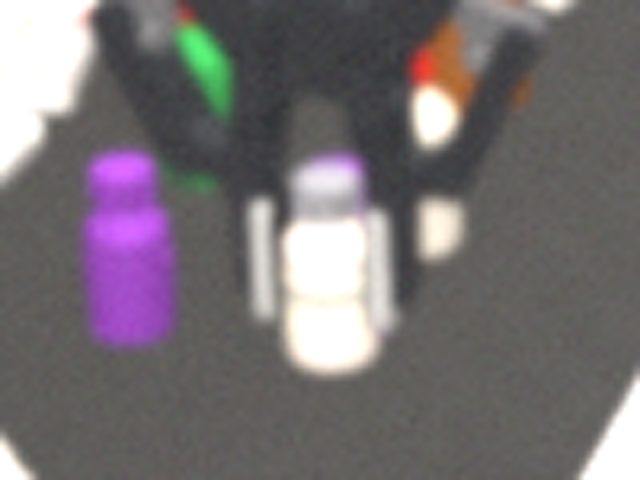

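The bottle is held and lifted upright, so the working z offset is known: TCP z = -0.0072 puts the bottle base at 0. I'll carry it to the ring by the timer.

```bash
python3 -m inch '[{"ax":0,"ay":0,"az":0,"x":0,"y":-35,"z":0,"hand":0.7},{"ax":0,"ay":0,"az":0,"x":0,"y":-35,"z":0,"hand":0.7},{"ax":0,"ay":0,"az":0,"x":-19,"y":-10,"z":-22,"hand":0.7},{"ax":0,"ay":0,"az":0,"x":-20,"y":0,"z":-23,"hand":0.7},{"ax":0,"ay":0,"az":0,"x":-20,"y":0,"z":-23,"hand":0.7}]'
python3 -m inch '[{"ax":0,"ay":0,"az":0,"x":-20,"y":0,"z":-23,"hand":0.7},{"ax":0,"ay":0,"az":0,"x":-20,"y":0,"z":-23,"hand":0.7},{"ax":0,"ay":0,"az":0,"x":-20,"y":0,"z":-23,"hand":0.7},{"ax":0,"ay":0,"az":0,"x":-20,"y":0,"z":-23,"hand":0.7},{"ax":0,"ay":0,"az":0,"x":-16,"y":0,"z":-19,"hand":0.7}]'
python3 -m inch '[{"ax":0,"ay":0,"az":0,"x":0,"y":0,"z":0,"hand":0.7},{"ax":0,"ay":0,"az":0,"x":0,"y":0,"z":0,"hand":0.7}]'
python3 -c "
from h import *
st();print(delta((.441,-.1795,.0015)))"
```

```text
time: 7.28
eef_pos: [0.538, -0.0687, 0.1058]
tcp_rot: [0.708, 0.002, 0.001, -0.706]
contact_force: [0.6, -0.6, -0.7]
opening: 0.306
time: 7.7
eef_pos: [0.44, -0.1802, 0.1038]
tcp_rot: [0.708, 0.0, 0.001, -0.707]
contact_force: [0.3, -0.2, 0.3]
opening: 0.301
time: 7.87
eef_pos: [0.4409, -0.1799, 0.1038]
tcp_rot: [0.707, -0.0, 0.002, -0.707]
contact_force: [0.1, -0.2, 0.1]
opening: 0.306
t7.87 [ 0.4409 -0.1799  0.1038] op0.306 F [ 0.1 -0.2  0.1] q [-0.6  -0.04  2.15  0.    1.03 -0.6 ]
('xyz', array([-1.000e-01,  1.023e+02,  5.000e-01]), 'rot', array([ 0.001, -0.003,  0.002]))
```

```bash
python3 -m inch '[{"ax":0,"ay":0,"az":0,"x":0,"y":35,"z":0.4,"hand":0.7},{"ax":0,"ay":0,"az":0,"x":0,"y":30,"z":0,"hand":0.7},{"ax":0,"ay":0,"az":0,"x":0,"y":20,"z":0,"hand":0.7},{"ax":0,"ay":0,"az":0,"x":0,"y":11,"z":0,"hand":0.7},{"ax":0,"ay":0,"az":0,"x":0,"y":0,"z":0,"hand":0.7}]'
python3 -m inch '[{"ax":0,"ay":0,"az":0,"x":0,"y":3,"z":0,"hand":0.7},{"ax":0,"ay":0,"az":0,"x":0,"y":2,"z":0,"hand":0.7},{"ax":0,"ay":0,"az":0,"x":0,"y":0,"z":0,"hand":0.7}]'
python3 - <<'E'
from h import *
st();print(delta((.441,-.1795,.0015)))
c=read_camera('side');u,v=map(int,proj(c,(.441,-.178,.03)))
cv2.imwrite('pics/g7.png',cv2.resize(c['img'][v-45:v+45,u-60:u+60],(640,480),interpolation=2)[:,:,::-1])
E
```

```text
time: 8.28
eef_pos: [0.4398, -0.1766, 0.0046]
tcp_rot: [-0.706, 0.001, 0.002, 0.708]
contact_force: [-0.8, 1.0, -1.0]
opening: 0.3
time: 8.53
eef_pos: [0.4422, -0.1789, 0.003]
tcp_rot: [0.708, 0.001, 0.001, -0.707]
contact_force: [-0.6, 0.1, -0.3]
opening: 0.306
t8.53 [ 0.4422 -0.1789  0.003 ] op0.306 F [-0.6  0.1 -0.3] q [-0.6   0.14  2.18  0.    0.81 -0.6 ]
('xyz', array([-1.2,  1.5, -0.6]), 'rot', array([0.001, 0.   , 0.002]))
```

View pics/g7.png

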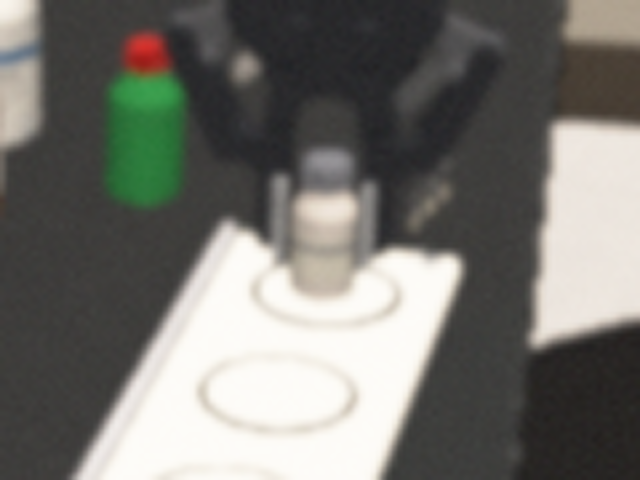

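```bash
python3 -m inch '[{"ax":0,"ay":0,"az":0,"x":-1.2,"y":1.5,"z":0,"hand":0.7},{"ax":0,"ay":0,"az":0,"x":0,"y":0,"z":0,"hand":0.7},{"ax":0,"ay":0,"az":0,"x":0,"y":0,"z":0,"hand":0.7}]'
python3 - <<'E'
from h import *
st()
c=read_camera('side');u,v=map(int,proj(c,(.441,-.178,.03)))
for z,q in((.010,(326,297)),(.008,(326,325)),(.008,(252,292)),(.008,(400,296))):
    print(q,np.round(onz(c,q[0]*120/640+u-60,q[1]*120/640*1.0+v-45,z),4))
g=c['img'][:,:,0].astype(int)
a=proj(c,(.4415,-.1777,.008));print(a);uu=round(a[0])
print([(r,int(g[r,uu-1:uu+2].mean())) for r in range(int(a[1])-12,int(a[1])+12)])
print('expect front base row',proj(c,(.4415,-.1777+.0135,.008))[1],'ring front',proj(c,(.4415,-.1477,.008))[1])
E
```

```text
time: 8.83
eef_pos: [0.44, -0.1787, 0.0008]
tcp_rot: [0.707, 0.0, 0.0, -0.707]
contact_force: [-0.4, 0.4, 0.7]
opening: 0.303
t8.83 [ 0.44   -0.1787  0.0008] op0.303 F [-0.4  0.4  0.7] q [-0.6   0.14  2.19  0.    0.81 -0.6 ]
(326, 297) [ 0.4387 -0.1675  0.01  ]
(326, 325) [ 0.4364 -0.1472  0.008 ]
(252, 292) [ 0.4687 -0.1705  0.008 ]
(400, 296) [ 0.4101 -0.1777  0.008 ]
(np.float64(379.31379266394464), np.float64(218.30360199297328))
[(206, 217), (207, 203), (208, 196), (209, 196), (210, 187), (211, 167), (212, 165), (213, 182), (214, 194), (215, 197), (216, 197), (217, 196), (218, 195), (219, 200), (220, 221), (221, 243), (222, 251), (223, 249), (224, 240), (225, 242), (226, 251), (227, 253), (228, 253), (229, 253)]
expect front base row 221.1134540165182 ring front 224.62642506087334
```

```bash
python3 -m inch '[{"ax":0,"ay":0,"az":0,"x":0.5,"y":-2,"z":2,"hand":0.7},{"ax":0,"ay":0,"az":0,"x":0,"y":1.5,"z":0,"hand":0.7},{"ax":0,"ay":0,"az":0,"x":0,"y":0.5,"z":0,"hand":0.7},{"ax":0,"ay":0,"az":0,"x":0,"y":0.2,"z":0,"hand":0.7},{"ax":0,"ay":0,"az":0,"x":0,"y":0,"z":0,"hand":0.7}]'
python3 -m inch '[{"ax":0,"ay":0,"az":0,"x":0,"y":0,"z":0,"hand":0.3},{"ax":0,"ay":0,"az":0,"x":0,"y":0,"z":0,"hand":0.2},{"ax":0,"ay":0,"az":0,"x":0,"y":0,"z":0,"hand":0},{"ax":0,"ay":0,"az":0,"x":0,"y":0,"z":0,"hand":0},{"ax":0,"ay":0,"az":0,"x":0,"y":0,"z":0,"hand":0}]'
python3 -m inch '[{"ax":0,"ay":0,"az":0,"x":0,"y":-15,"z":0,"hand":0},{"ax":0,"ay":0,"az":0,"x":0,"y":-25,"z":0,"hand":0},{"ax":0,"ay":0,"az":0,"x":0,"y":-35,"z":0,"hand":0},{"ax":0,"ay":0,"az":0,"x":0,"y":-35,"z":0,"hand":-1},{"ax":0,"ay":0,"az":0,"x":0,"y":0,"z":0,"hand":-1}]'
python3 -c "
from h import *
st();print(delta((.606,-.1285,.11)))"
```

```text
time: 9.3
eef_pos: [0.4406, -0.1765, 0.0007]
tcp_rot: [-0.707, -0.0, -0.0, 0.707]
contact_force: [-0.8, 1.5, 4.7]
opening: 0.307
time: 9.72
eef_pos: [0.4402, -0.1764, -0.0001]
tcp_rot: [-0.707, 0.0, 0.0, 0.707]
contact_force: [0.3, -0.2, 0.1]
opening: 0.5
time: 10.13
eef_pos: [0.4447, -0.1793, 0.1176]
tcp_rot: [0.71, 0.004, 0.004, -0.704]
contact_force: [0.7, -1.3, 1.4]
opening: 0.77
t10.13 [ 0.4447 -0.1793  0.1176] op0.770 F [ 0.7 -1.3  1.4] q [-0.6  -0.06  2.14  0.    1.05 -0.6 ]
('xyz', array([161.2,   9.1,  50.8]), 'rot', array([0.008, 0.   , 0.012]))
```

```bash
python3 -m inch '[{"ax":0,"ay":0,"az":0,"x":32,"y":0,"z":10.4,"hand":-0.5},{"ax":0,"ay":0,"az":0,"x":32,"y":0,"z":10.4,"hand":-0.5},{"ax":0,"ay":0,"az":0,"x":32,"y":0,"z":10.4,"hand":-0.5},{"ax":0,"ay":0,"az":0,"x":32,"y":0,"z":10.4,"hand":-0.5},{"ax":0,"ay":0,"az":0,"x":33,"y":0,"z":10.4,"hand":-0.5}]'
python3 -m inch '[{"ax":0,"ay":0,"az":0,"x":0,"y":0,"z":0,"hand":-0.5},{"ax":0,"ay":0,"az":0,"x":0,"y":0,"z":0,"hand":-0.5}]'
python3 - <<'E'
from h import *
st();print(delta((.606,-.1267,-.006)))
t=read_camera('top');sd=read_camera('side')
cv2.imwrite('pics/top2.png',t['img'][:,:,::-1])
b=blob(t,'light',(380,285),20);print(b[:3])
x=t['img'][265:300,362:400];cv2.imwrite('pics/_a.png',x[:,:,::-1])
cap=onz;print(proj(t,(.4415,-.1777,.057)),proj(t,(.4415,-.1777,.03)))
g=x.astype(int).sum(2)//3
print(g[:, ::1][2:32,4:34].tolist() if 0 else '')
m=(g<225).astype(np.uint8);n,_,s_,ce=cv2.connectedComponentsWithStats(m);print([(s_[i].tolist(),(ce[i]+[362,265]).round(1).tolist()) for i in range(1,n) if s_[i,4]>10])
E
```

```text
time: 10.55
eef_pos: [0.6026, -0.1238, 0.1096]
tcp_rot: [-0.707, 0.0, 0.0, 0.707]
contact_force: [0.7, -0.8, 0.4]
opening: 0.751
time: 10.72
eef_pos: [0.6022, -0.1238, 0.1092]
tcp_rot: [-0.707, -0.0, 0.001, 0.707]
contact_force: [-0.4, 0.5, 0.0]
opening: 0.75
t10.72 [ 0.6022 -0.1238  0.1092] op0.750 F [-0.4  0.5  0. ] q [-0.37  0.26  1.81 -0.    1.08 -0.37]
('xyz', array([  3.9, 115.2,  -2.9]), 'rot', array([-0.   ,  0.002, -0.001]))
[]
(np.float64(382.1337461819004), np.float64(284.2027899074108)) (np.float64(381.0036542882352), np.float64(284.5206648559205))

[([0, 0, 9, 33, 165], [364.6, 276.2]), ([6, 7, 25, 26, 113], [379.2, 285.0]), ([12, 14, 12, 11, 108], [379.5, 284.3])]
```

```bash
python3 -c "
import cv2
a=cv2.imread('pics/top2.png')[255:315,340:420];cv2.imwrite('pics/v2.png',cv2.resize(a,(800,600),interpolation=2))"
```

```text
(no output)
```

View pics/v2.png

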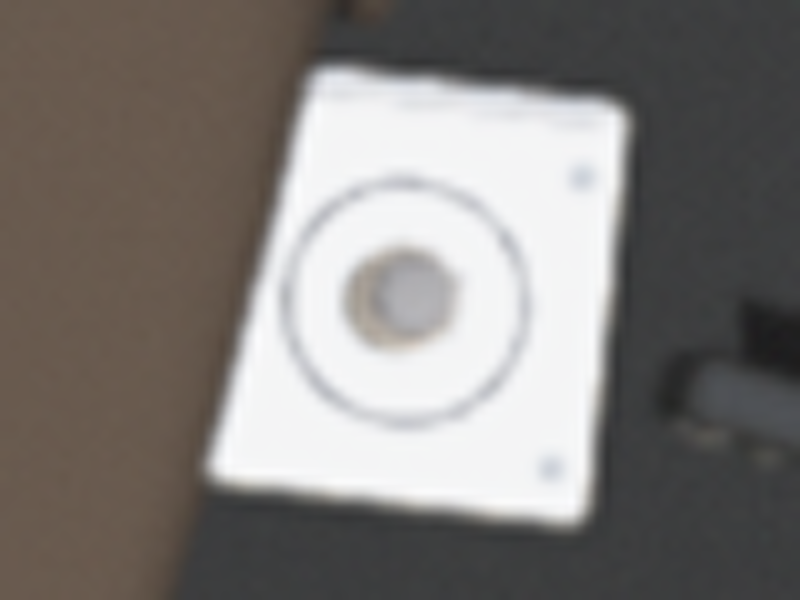

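Bottle a stands upright in the ring nearest the timer. Its cap is at (418,293) in the crop, within about 2 mm of the ring centre. Bottle c is next.

```bash
python3 -m inch '[{"ax":0,"ay":0,"az":0,"x":3.9,"y":20,"z":-2.9,"hand":-0.5},{"ax":0,"ay":0,"az":0,"x":0,"y":35,"z":0,"hand":-0.5},{"ax":0,"ay":0,"az":0,"x":0,"y":30,"z":0,"hand":-0.5},{"ax":0,"ay":0,"az":0,"x":0,"y":20,"z":0,"hand":-0.5},{"ax":0,"ay":0,"az":0,"x":0,"y":10,"z":0,"hand":-0.5}]'
python3 -m inch '[{"ax":0,"ay":0,"az":0,"x":0,"y":0,"z":0,"hand":0.2},{"ax":0,"ay":0,"az":0,"x":0,"y":0,"z":0,"hand":0.5},{"ax":0,"ay":0,"az":0,"x":0,"y":0,"z":0,"hand":0.6},{"ax":0,"ay":0,"az":0,"x":0,"y":0,"z":0,"hand":0.6},{"ax":0,"ay":0,"az":0,"x":0,"y":0,"z":0,"hand":0.6}]' 25
python3 -m inch '[{"ax":0,"ay":0,"az":0,"x":0,"y":0,"z":0,"hand":0.6},{"ax":0,"ay":0,"az":0,"x":0,"y":0,"z":0,"hand":0.6},{"ax":0,"ay":0,"az":0,"x":0,"y":0,"z":0,"hand":0.6}]' 25
```

```text
time: 11.23
eef_pos: [0.6014, -0.127, -0.0084]
tcp_rot: [-0.706, 0.003, 0.002, 0.708]
contact_force: [-0.6, 0.4, -0.9]
opening: 0.753
time: 11.65
eef_pos: [0.6064, -0.1279, -0.003]
tcp_rot: [0.708, 0.001, 0.001, -0.707]
contact_force: [1.5, -0.5, -0.1]
opening: 0.372
time: 11.9
eef_pos: [0.6064, -0.1279, -0.0031]
tcp_rot: [0.708, 0.001, 0.001, -0.707]
contact_force: [0.1, -0.7, 5.9]
opening: 0.373
```

```bash
python3 -m inch '[{"ax":0,"ay":0,"az":0,"x":0,"y":-15,"z":0,"hand":0.6},{"ax":0,"ay":0,"az":0,"x":0,"y":-35,"z":0,"hand":0.6},{"ax":0,"ay":0,"az":0,"x":0,"y":-35,"z":0,"hand":0.6},{"ax":0,"ay":0,"az":0,"x":-20,"y":-20,"z":5,"hand":0.6},{"ax":0,"ay":0,"az":0,"x":-28,"y":0,"z":6,"hand":0.6}]'
python3 -m inch '[{"ax":0,"ay":0,"az":0,"x":-28,"y":0,"z":7,"hand":0.6},{"ax":0,"ay":0,"az":0,"x":-28,"y":0,"z":7,"hand":0.6},{"ax":0,"ay":0,"az":0,"x":-28,"y":0,"z":6,"hand":0.6},{"ax":0,"ay":0,"az":0,"x":-24,"y":0,"z":6,"hand":0.6},{"ax":0,"ay":0,"az":0,"x":0,"y":0,"z":0,"hand":0.6}]'
python3 -m inch '[{"ax":0,"ay":0,"az":0,"x":0,"y":0,"z":0,"hand":0.6},{"ax":0,"ay":0,"az":0,"x":0,"y":0,"z":0,"hand":0.6}]'
python3 -c "
from h import *
st();print(delta((.450,-.0912,.0055)))"
```

```text
time: 12.32
eef_pos: [0.5621, -0.1182, 0.1068]
tcp_rot: [0.709, 0.004, 0.004, -0.705]
contact_force: [-0.1, -0.3, 0.7]
opening: 0.372
time: 12.73
eef_pos: [0.4443, -0.0882, 0.0981]
tcp_rot: [-0.706, 0.002, 0.002, 0.708]
contact_force: [-0.4, 0.1, -1.4]
opening: 0.372
time: 12.9
eef_pos: [0.45, -0.0906, 0.1006]
tcp_rot: [0.707, 0.001, 0.001, -0.707]
contact_force: [0.6, -0.4, 0.1]
opening: 0.377
t12.90 [ 0.45   -0.0906  0.1006] op0.377 F [ 0.6 -0.4  0.1] q [-0.42 -0.07  2.19  0.    1.03 -0.42]
('xyz', array([-0.1, 95.1, -0.5]), 'rot', array([ 0.001, -0.   ,  0.002]))
```

```bash
python3 -m inch '[{"ax":0,"ay":0,"az":0,"x":0,"y":30,"z":-0.5,"hand":0.6},{"ax":0,"ay":0,"az":0,"x":0,"y":30,"z":0,"hand":0.6},{"ax":0,"ay":0,"az":0,"x":0,"y":18,"z":0,"hand":0.6},{"ax":0,"ay":0,"az":0,"x":0,"y":8,"z":0,"hand":0.6},{"ax":0,"ay":0,"az":0,"x":0,"y":0,"z":0,"hand":0.6}]'
python3 -m inch '[{"ax":0,"ay":0,"az":0,"x":0,"y":3,"z":0,"hand":0.6},{"ax":0,"ay":0,"az":0,"x":0,"y":0,"z":0,"hand":0.6},{"ax":0,"ay":0,"az":0,"x":0,"y":0,"z":0,"hand":0.6}]'
python3 - <<'E'
from h import *
st();print(delta((.450,-.0912,.0055)))
E
```

```text
time: 13.32
eef_pos: [0.4486, -0.0906, 0.0122]
tcp_rot: [-0.707, 0.001, 0.001, 0.708]
contact_force: [-0.5, 0.6, 0.4]
opening: 0.373
time: 13.57
eef_pos: [0.4506, -0.0914, 0.0124]
tcp_rot: [0.707, 0.001, 0.001, -0.707]
contact_force: [-0.4, -1.1, -0.2]
opening: 0.373
t13.57 [ 0.4506 -0.0914  0.0124] op0.373 F [-0.4 -1.1 -0.2] q [-0.42  0.09  2.22 -0.    0.83 -0.42]
('xyz', array([-0.6,  6.9,  0.2]), 'rot', array([0.001, 0.   , 0.002]))
```

```bash
python3 -m inch '[{"ax":0,"ay":0,"az":0,"x":-0.6,"y":3,"z":0.2,"hand":0.6},{"ax":0,"ay":0,"az":0,"x":0,"y":2,"z":0,"hand":0.6},{"ax":0,"ay":0,"az":0,"x":0,"y":1,"z":0,"hand":0.6},{"ax":0,"ay":0,"az":0,"x":0,"y":0,"z":0,"hand":0.6},{"ax":0,"ay":0,"az":0,"x":0,"y":0,"z":0,"hand":0.6}]'
python3 -m inch '[{"ax":0,"ay":0,"az":0,"x":0,"y":1,"z":0,"hand":0.6},{"ax":0,"ay":0,"az":0,"x":0,"y":0,"z":0,"hand":0.6},{"ax":0,"ay":0,"az":0,"x":0,"y":0,"z":0,"hand":0.6}]'
python3 -c "
from h import *
st()"
```

```text
time: 13.98
eef_pos: [0.4486, -0.0907, 0.0051]
tcp_rot: [-0.707, 0.0, 0.0, 0.707]
contact_force: [0.0, 0.1, 0.3]
opening: 0.37
time: 14.23
eef_pos: [0.4488, -0.0908, 0.0049]
tcp_rot: [-0.707, 0.0, 0.0, 0.707]
contact_force: [-2.4, 0.8, 4.5]
opening: 0.369
t14.23 [ 0.4488 -0.0908  0.0049] op0.369 F [-2.4  0.8  4.5] q [-0.42  0.1   2.23 -0.    0.82 -0.42]
```

```bash
python3 -m inch '[{"ax":0,"ay":0,"az":0,"x":0,"y":0,"z":0,"hand":0.2},{"ax":0,"ay":0,"az":0,"x":0,"y":0,"z":0,"hand":0},{"ax":0,"ay":0,"az":0,"x":0,"y":0,"z":0,"hand":-0.1},{"ax":0,"ay":0,"az":0,"x":0,"y":0,"z":0,"hand":-0.1},{"ax":0,"ay":0,"az":0,"x":0,"y":0,"z":0,"hand":-0.1}]'
python3 -m inch '[{"ax":0,"ay":0,"az":0,"x":0,"y":-15,"z":0,"hand":-0.1},{"ax":0,"ay":0,"az":0,"x":0,"y":-25,"z":0,"hand":-0.1},{"ax":0,"ay":0,"az":0,"x":0,"y":-35,"z":0,"hand":-0.1},{"ax":0,"ay":0,"az":0,"x":0,"y":-35,"z":0,"hand":-0.8},{"ax":0,"ay":0,"az":0,"x":0,"y":-10,"z":0,"hand":-0.8}]'
python3 -m inch '[{"ax":0,"ay":0,"az":0,"x":27,"y":0,"z":-25,"hand":-0.8},{"ax":0,"ay":0,"az":0,"x":27,"y":0,"z":-25,"hand":-0.8},{"ax":0,"ay":0,"az":0,"x":27,"y":0,"z":-25,"hand":-0.8},{"ax":0,"ay":0,"az":0,"x":27,"y":0,"z":-25,"hand":-0.8},{"ax":0,"ay":0,"az":0,"x":27,"y":0,"z":-25,"hand":-0.8}]'
python3 -m inch '[{"ax":0,"ay":0,"az":0,"x":26,"y":0,"z":-24,"hand":-0.8},{"ax":0,"ay":0,"az":0,"x":0,"y":0,"z":0,"hand":-0.8},{"ax":0,"ay":0,"az":0,"x":0,"y":0,"z":0,"hand":-0.8}]'
python3 - <<'E'
from h import *
st();print(delta((.612,-.2395,.0)))
t=read_camera('top');b=blob(t,'red',(346,280),12);print(b);print('c at',[np.round(onz(t,*x[0],.075),4) for x in b],'want .4501 -.09')
x=blob(read_camera('top'),'brown',(408,213),12);print(x)
E
```

```text
time: 14.65
eef_pos: [0.4486, -0.0907, 0.004]
tcp_rot: [-0.707, 0.0, 0.0, 0.707]
contact_force: [0.1, 0.5, -0.8]
opening: 0.551
time: 15.07
eef_pos: [0.4517, -0.092, 0.1298]
tcp_rot: [0.708, 0.003, 0.003, -0.706]
contact_force: [0.0, -0.2, -0.0]
opening: 0.814
time: 15.48
eef_pos: [0.5844, -0.2167, 0.1231]
tcp_rot: [-0.707, 0.0, 0.0, 0.707]
contact_force: [0.5, 0.1, 0.1]
opening: 0.903
time: 15.73
eef_pos: [0.6097, -0.2405, 0.1223]
tcp_rot: [-0.707, 0.001, 0.0, 0.708]
contact_force: [-1.3, -0.0, 0.4]
opening: 0.898
t15.73 [ 0.6097 -0.2405  0.1223] op0.898 F [-1.3 -0.   0.4] q [-0.53  0.33  1.7   0.    1.12 -0.53]
('xyz', array([  2.6, 122.3,   0.9]), 'rot', array([-0.001, -0.001, -0.002]))
[(array([343.8, 279.2]), [342, 277, 5, 6, 22])]
c at [array([ 0.4506, -0.0879,  0.075 ])] want .4501 -.09
[]
```

```bash
python3 -m inch '[{"ax":0,"ay":0,"az":0,"x":2.6,"y":10,"z":0.9,"hand":-0.5},{"ax":0,"ay":0,"az":0,"x":0,"y":25,"z":0,"hand":-0.5},{"ax":0,"ay":0,"az":0,"x":0,"y":0,"z":0,"hand":-0.5},{"ax":0,"ay":0,"az":0,"x":0,"y":0,"z":0,"hand":-0.5}]'
python3 - <<'E'
from h import *
st();print(delta((.612,-.2395,-.004)))
t=read_camera('top')
for x in blob(t,'red',(428,245),15):print('green cap',np.round(onz(t,*x[0],.066),4))
E
```

```text
time: 16.17
eef_pos: [0.6103, -0.237, 0.0871]
tcp_rot: [-0.706, 0.001, 0.002, 0.708]
contact_force: [0.3, 0.7, -0.1]
opening: 0.75
t16.17 [ 0.6103 -0.237   0.0871] op0.750 F [ 0.3  0.7 -0.1] q [-0.53  0.37  1.72  0.    1.06 -0.53]
('xyz', array([ 2.1, 91.1, -2.8]), 'rot', array([-0.003,  0.001, -0.004]))
```

```bash
python3 -m inch '[{"ax":0,"ay":0,"az":0,"x":1.5,"y":25,"z":-2,"hand":-0.5},{"ax":0,"ay":0,"az":0,"x":0,"y":30,"z":0,"hand":-0.5},{"ax":0,"ay":0,"az":0,"x":0,"y":22,"z":0,"hand":-0.5},{"ax":0,"ay":0,"az":0,"x":0,"y":10,"z":0,"hand":-0.5},{"ax":0,"ay":0,"az":0,"x":0,"y":3,"z":0,"hand":-0.5}]'
python3 -m inch '[{"ax":0,"ay":0,"az":0,"x":0,"y":0,"z":0,"hand":-0.2},{"ax":0,"ay":0,"az":0,"x":0,"y":0,"z":0,"hand":0.2},{"ax":0,"ay":0,"az":0,"x":0,"y":0,"z":0,"hand":0.3},{"ax":0,"ay":0,"az":0,"x":0,"y":0,"z":0,"hand":0.4},{"ax":0,"ay":0,"az":0,"x":0,"y":0,"z":0,"hand":0.4}]' 25
python3 -m inch '[{"ax":0,"ay":0,"az":0,"x":0,"y":0,"z":0,"hand":0.4},{"ax":0,"ay":0,"az":0,"x":0,"y":0,"z":0,"hand":0.4},{"ax":0,"ay":0,"az":0,"x":0,"y":0,"z":0,"hand":0.4}]' 25
```

```text
time: 16.63
eef_pos: [0.6127, -0.24, -0.0023]
tcp_rot: [-0.707, 0.001, 0.001, 0.708]
contact_force: [-0.1, -0.3, -0.1]
opening: 0.748
time: 17.05
eef_pos: [0.6151, -0.2415, 0.0013]
tcp_rot: [0.708, 0.001, 0.001, -0.706]
contact_force: [0.2, -0.9, 3.0]
opening: 0.48
time: 17.3
eef_pos: [0.6151, -0.2416, 0.0013]
tcp_rot: [0.708, 0.001, 0.001, -0.707]
contact_force: [-0.5, -0.4, 5.9]
opening: 0.484
```

```bash
python3 -m inch '[{"ax":0,"ay":0,"az":0,"x":0,"y":-15,"z":0,"hand":0.4},{"ax":0,"ay":0,"az":0,"x":0,"y":-35,"z":0,"hand":0.4},{"ax":0,"ay":0,"az":0,"x":0,"y":-35,"z":0,"hand":0.4},{"ax":0,"ay":0,"az":0,"x":-10,"y":-20,"z":15,"hand":0.4},{"ax":0,"ay":0,"az":0,"x":-18,"y":0,"z":27,"hand":0.4}]'
python3 -m inch '[{"ax":0,"ay":0,"az":0,"x":-20,"y":0,"z":30,"hand":0.4},{"ax":0,"ay":0,"az":0,"x":-20,"y":0,"z":30,"hand":0.4},{"ax":0,"ay":0,"az":0,"x":-20,"y":0,"z":30,"hand":0.4},{"ax":0,"ay":0,"az":0,"x":-20,"y":0,"z":30,"hand":0.4},{"ax":0,"ay":0,"az":0,"x":-20,"y":0,"z":30,"hand":0.4}]'
python3 -m inch '[{"ax":0,"ay":0,"az":0,"x":-18,"y":0,"z":27,"hand":0.4},{"ax":0,"ay":0,"az":0,"x":-10,"y":0,"z":18,"hand":0.4},{"ax":0,"ay":0,"az":0,"x":0,"y":0,"z":0,"hand":0.4},{"ax":0,"ay":0,"az":0,"x":0,"y":0,"z":0,"hand":0.4}]'
python3 -c "
from h import *
st();print(delta((.459,-.0045,.0095)))"
```

```text
time: 17.72
eef_pos: [0.5905, -0.2026, 0.1123]
tcp_rot: [0.71, 0.004, 0.005, -0.704]
contact_force: [-0.2, 0.8, 1.0]
opening: 0.476
time: 18.13
eef_pos: [0.4842, -0.0475, 0.1044]
tcp_rot: [-0.707, 0.0, -0.0, 0.707]
contact_force: [0.2, -1.0, -0.7]
opening: 0.48
time: 18.47
eef_pos: [0.4573, -0.0031, 0.1046]
tcp_rot: [0.707, 0.001, -0.0, -0.707]
contact_force: [0.5, 0.3, -1.0]
opening: 0.478
t18.47 [ 0.4573 -0.0031  0.1046] op0.478 F [ 0.5  0.3 -1. ] q [-0.23 -0.08  2.19 -0.    1.04 -0.23]
('xyz', array([ 1.6, 95.1, -1.4]), 'rot', array([0.   , 0.002, 0.001]))
```

```bash
python3 -m inch '[{"ax":0,"ay":0,"az":0,"x":1.6,"y":30,"z":-1.4,"hand":0.4},{"ax":0,"ay":0,"az":0,"x":0,"y":30,"z":0,"hand":0.4},{"ax":0,"ay":0,"az":0,"x":0,"y":18,"z":0,"hand":0.4},{"ax":0,"ay":0,"az":0,"x":0,"y":8,"z":0,"hand":0.4},{"ax":0,"ay":0,"az":0,"x":0,"y":3,"z":0,"hand":0.4}]'
python3 -m inch '[{"ax":0,"ay":0,"az":0,"x":0,"y":2,"z":0,"hand":0.4},{"ax":0,"ay":0,"az":0,"x":0,"y":1,"z":0,"hand":0.4},{"ax":0,"ay":0,"az":0,"x":0,"y":0,"z":0,"hand":0.4},{"ax":0,"ay":0,"az":0,"x":0,"y":0,"z":0,"hand":0.4}]'
python3 -m inch '[{"ax":0,"ay":0,"az":0,"x":0,"y":1,"z":0,"hand":0.4},{"ax":0,"ay":0,"az":0,"x":0,"y":0,"z":0,"hand":0.4},{"ax":0,"ay":0,"az":0,"x":0,"y":0,"z":0,"hand":0.4}]'
python3 -c "
from h import *
st();print(delta((.459,-.0045,.0095)))"
```

```text
time: 18.88
eef_pos: [0.4588, -0.0058, 0.0138]
tcp_rot: [-0.707, 0.001, 0.001, 0.707]
contact_force: [-0.2, 0.4, -0.6]
opening: 0.48
time: 19.22
eef_pos: [0.4604, -0.0055, 0.0133]
tcp_rot: [0.707, 0.001, 0.001, -0.707]
contact_force: [0.1, -0.4, -0.5]
opening: 0.479
time: 19.47
eef_pos: [0.4595, -0.0052, 0.0115]
tcp_rot: [0.707, 0.0, 0.0, -0.707]
contact_force: [0.1, -0.2, -0.7]
opening: 0.48
t19.47 [ 0.4595 -0.0052  0.0115] op0.480 F [ 0.1 -0.2 -0.7] q [-0.23  0.09  2.22  0.    0.83 -0.23]
('xyz', array([-0.5,  2. ,  0.7]), 'rot', array([0.   , 0.   , 0.001]))
```

```bash
python3 -m inch '[{"ax":0,"ay":0,"az":0,"x":-0.5,"y":1,"z":0.7,"hand":0.4},{"ax":0,"ay":0,"az":0,"x":0,"y":1,"z":0,"hand":0.4},{"ax":0,"ay":0,"az":0,"x":0,"y":0,"z":0,"hand":0.4},{"ax":0,"ay":0,"az":0,"x":0,"y":0,"z":0,"hand":0.4}]'
python3 -m inch '[{"ax":0,"ay":0,"az":0,"x":0,"y":0.7,"z":0,"hand":0.4},{"ax":0,"ay":0,"az":0,"x":0,"y":0,"z":0,"hand":0.4},{"ax":0,"ay":0,"az":0,"x":0,"y":0,"z":0,"hand":0.4}]'
```

```text
time: 19.8
eef_pos: [0.4588, -0.0044, 0.0092]
tcp_rot: [-0.707, 0.0, 0.0, 0.707]
contact_force: [-0.2, 0.5, 3.1]
opening: 0.482
time: 20.05
eef_pos: [0.4589, -0.0044, 0.0092]
tcp_rot: [-0.707, 0.0, 0.0, 0.707]
contact_force: [-3.0, 1.0, 7.7]
opening: 0.483
```

```bash
python3 -m inch '[{"ax":0,"ay":0,"az":0,"x":0,"y":0,"z":0,"hand":0},{"ax":0,"ay":0,"az":0,"x":0,"y":0,"z":0,"hand":-0.2},{"ax":0,"ay":0,"az":0,"x":0,"y":0,"z":0,"hand":-0.3},{"ax":0,"ay":0,"az":0,"x":0,"y":0,"z":0,"hand":-0.3},{"ax":0,"ay":0,"az":0,"x":0,"y":0,"z":0,"hand":-0.3}]'
python3 -m inch '[{"ax":0,"ay":0,"az":0,"x":0,"y":-15,"z":0,"hand":-0.3},{"ax":0,"ay":0,"az":0,"x":0,"y":-25,"z":0,"hand":-0.3},{"ax":0,"ay":0,"az":0,"x":0,"y":-35,"z":0,"hand":-0.3},{"ax":0,"ay":0,"az":0,"x":0,"y":-35,"z":0,"hand":-0.6},{"ax":0,"ay":0,"az":0,"x":0,"y":-20,"z":0,"hand":-0.6}]'
python3 -m inch '[{"ax":0,"ay":0,"az":0,"x":15,"y":0,"z":-33,"hand":-0.6},{"ax":0,"ay":0,"az":0,"x":16,"y":0,"z":-33,"hand":-0.6},{"ax":0,"ay":0,"az":0,"x":16,"y":0,"z":-33,"hand":-0.6},{"ax":0,"ay":0,"az":0,"x":16,"y":0,"z":-33,"hand":-0.6},{"ax":0,"ay":0,"az":0,"x":16,"y":0,"z":-33,"hand":-0.6}]'
python3 -m inch '[{"ax":0,"ay":0,"az":0,"x":16,"y":0,"z":-33,"hand":-0.6},{"ax":0,"ay":0,"az":0,"x":16,"y":0,"z":-33,"hand":-0.6},{"ax":0,"ay":0,"az":0,"x":16,"y":0,"z":-33,"hand":-0.6},{"ax":0,"ay":0,"az":0,"x":16,"y":0,"z":-33,"hand":-0.6},{"ax":0,"ay":0,"az":0,"x":14,"y":0,"z":-33,"hand":-0.6}]'
python3 -m inch '[{"ax":0,"ay":0,"az":0,"x":0,"y":0,"z":0,"hand":-0.6},{"ax":0,"ay":0,"az":0,"x":0,"y":0,"z":0,"hand":-0.6},{"ax":0,"ay":0,"az":0,"x":0,"y":0,"z":0,"hand":-0.6}]'
python3 - <<'E'
from h import *
st();print(delta((.6155,-.3355,.007)))
t=read_camera('top');sd=read_camera('side')
print('b pred cap',proj(t,(.4588,-.0024,.089)),proj(sd,(.4588,-.0024,.086)))
cv2.imwrite('pics/v3.png',cv2.resize(t['img'][225:315,240:440],(800,360),interpolation=2)[:,:,::-1])
E
```

```text
time: 20.47
eef_pos: [0.4587, -0.0045, 0.0082]
tcp_rot: [-0.707, 0.0, 0.0, 0.707]
contact_force: [-0.2, -0.1, 1.2]
opening: 0.65
time: 20.88
eef_pos: [0.4604, -0.0048, 0.1423]
tcp_rot: [0.708, 0.002, 0.002, -0.707]
contact_force: [1.0, 0.0, 0.3]
opening: 0.801
time: 21.3
eef_pos: [0.5383, -0.1711, 0.1383]
tcp_rot: [-0.707, -0.0, -0.0, 0.707]
contact_force: [0.7, 0.7, 0.4]
opening: 0.802
time: 21.72
eef_pos: [0.6164, -0.3361, 0.1378]
tcp_rot: [-0.707, 0.0, 0.0, 0.707]
contact_force: [0.5, 0.3, 0.3]
opening: 0.799
time: 21.97
eef_pos: [0.6153, -0.334, 0.1375]
tcp_rot: [-0.707, 0.001, 0.0, 0.708]
contact_force: [-0.0, 0.8, 0.7]
opening: 0.798
t21.97 [ 0.6153 -0.334   0.1375] op0.798 F [-0.   0.8  0.7] q [-0.64  0.4   1.57  0.    1.17 -0.64]
('xyz', array([  0.4, 130.5,  -1.7]), 'rot', array([-0.001, -0.   , -0.001]))
b pred cap (np.float64(306.463075388114), np.float64(274.56516863631765)) (np.float64(360.75683197624465), np.float64(221.85237293799247))
```

View pics/v3.png

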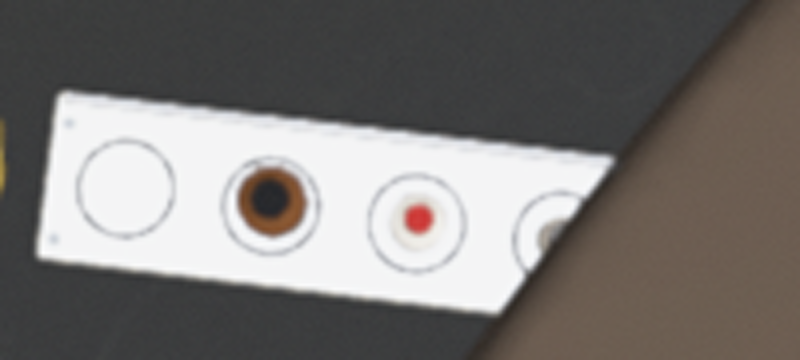

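Bottles b and c sit centred in their rings. Bottle b's cap is at (269,198) in the crop, within about 1.5 mm of the predicted spot. Now bottle d.

```bash
python3 -m inch '[{"ax":0,"ay":0,"az":0,"x":0.4,"y":25,"z":-1.7,"hand":-0.6},{"ax":0,"ay":0,"az":0,"x":0,"y":30,"z":0,"hand":-0.6},{"ax":0,"ay":0,"az":0,"x":0,"y":30,"z":0,"hand":-0.6},{"ax":0,"ay":0,"az":0,"x":0,"y":25,"z":0,"hand":-0.6},{"ax":0,"ay":0,"az":0,"x":0,"y":10,"z":0,"hand":-0.6}]'
python3 -m inch '[{"ax":0,"ay":0,"az":0,"x":0,"y":5,"z":0,"hand":-0.6},{"ax":0,"ay":0,"az":0,"x":0,"y":3,"z":0,"hand":-0.6},{"ax":0,"ay":0,"az":0,"x":0,"y":1,"z":0,"hand":-0.6},{"ax":0,"ay":0,"az":0,"x":0,"y":0,"z":0,"hand":-0.6}]'
python3 -m inch '[{"ax":0,"ay":0,"az":0,"x":0,"y":0,"z":0,"hand":-0.3},{"ax":0,"ay":0,"az":0,"x":0,"y":0,"z":0,"hand":0},{"ax":0,"ay":0,"az":0,"x":0,"y":0,"z":0,"hand":0.2},{"ax":0,"ay":0,"az":0,"x":0,"y":0,"z":0,"hand":0.25},{"ax":0,"ay":0,"az":0,"x":0,"y":0,"z":0,"hand":0.25}]' 25
python3 -m inch '[{"ax":0,"ay":0,"az":0,"x":0,"y":0,"z":0,"hand":0.25},{"ax":0,"ay":0,"az":0,"x":0,"y":0,"z":0,"hand":0.25},{"ax":0,"ay":0,"az":0,"x":0,"y":0,"z":0,"hand":0.25}]' 25
```

```text
time: 22.48
eef_pos: [0.6136, -0.3328, 0.014]
tcp_rot: [-0.705, 0.002, 0.003, 0.709]
contact_force: [-1.0, 1.1, -1.4]
opening: 0.8
time: 22.82
eef_pos: [0.6174, -0.3368, 0.0115]
tcp_rot: [0.708, 0.001, 0.001, -0.706]
contact_force: [0.2, 0.1, 0.7]
opening: 0.799
time: 23.23
eef_pos: [0.6173, -0.3369, 0.0114]
tcp_rot: [0.708, 0.001, 0.001, -0.707]
contact_force: [-0.9, 0.1, 6.2]
opening: 0.543
time: 23.48
eef_pos: [0.6173, -0.3369, 0.0114]
tcp_rot: [0.708, 0.001, 0.001, -0.707]
contact_force: [-1.1, 0.1, 6.0]
opening: 0.545
```

```bash
python3 -m inch '[{"ax":0,"ay":0,"az":0,"x":0,"y":-15,"z":0,"hand":0.25},{"ax":0,"ay":0,"az":0,"x":0,"y":-35,"z":0,"hand":0.25},{"ax":0,"ay":0,"az":0,"x":0,"y":-35,"z":0,"hand":0.25},{"ax":0,"ay":0,"az":0,"x":0,"y":-35,"z":0,"hand":0.25},{"ax":0,"ay":0,"az":0,"x":-5,"y":-10,"z":15,"hand":0.25}]'
python3 -m inch '[{"ax":0,"ay":0,"az":0,"x":-9,"y":0,"z":27,"hand":0.25},{"ax":0,"ay":0,"az":0,"x":-9,"y":0,"z":32,"hand":0.25},{"ax":0,"ay":0,"az":0,"x":-10,"y":0,"z":32,"hand":0.25},{"ax":0,"ay":0,"az":0,"x":-10,"y":0,"z":32,"hand":0.25},{"ax":0,"ay":0,"az":0,"x":-11,"y":0,"z":32,"hand":0.25}]'
python3 -m inch '[{"ax":0,"ay":0,"az":0,"x":-11,"y":0,"z":32,"hand":0.25},{"ax":0,"ay":0,"az":0,"x":-11,"y":0,"z":32,"hand":0.25},{"ax":0,"ay":0,"az":0,"x":-11,"y":0,"z":32,"hand":0.25},{"ax":0,"ay":0,"az":0,"x":-11,"y":0,"z":32,"hand":0.25},{"ax":0,"ay":0,"az":0,"x":-11,"y":0,"z":32,"hand":0.25}]'
python3 -m inch '[{"ax":0,"ay":0,"az":0,"x":-15,"y":0,"z":32,"hand":0.25},{"ax":0,"ay":0,"az":0,"x":-15,"y":0,"z":32,"hand":0.25},{"ax":0,"ay":0,"az":0,"x":-11,"y":0,"z":20,"hand":0.25},{"ax":0,"ay":0,"az":0,"x":0,"y":0,"z":6,"hand":0.25},{"ax":0,"ay":0,"az":0,"x":0,"y":0,"z":0,"hand":0.25}]'
python3 -m inch '[{"ax":0,"ay":0,"az":0,"x":0,"y":0,"z":0,"hand":0.25},{"ax":0,"ay":0,"az":0,"x":0,"y":0,"z":0,"hand":0.25}]'
python3 -c "
from h import *
st();print(delta((.4674,.0828,.0195)))"
```

```text
time: 23.9
eef_pos: [0.6143, -0.3253, 0.1479]
tcp_rot: [0.71, 0.003, 0.004, -0.704]
contact_force: [0.5, -0.1, 0.4]
opening: 0.546
time: 24.32
eef_pos: [0.5613, -0.1647, 0.1397]
tcp_rot: [-0.707, 0.0, -0.0, 0.707]
contact_force: [-0.4, 0.3, -1.0]
opening: 0.546
time: 24.73
eef_pos: [0.5061, -0.0047, 0.1398]
tcp_rot: [-0.707, 0.0, -0.0, 0.707]
contact_force: [-0.1, 0.9, 0.0]
opening: 0.544
time: 25.15
eef_pos: [0.4658, 0.085, 0.1398]
tcp_rot: [0.707, 0.001, -0.001, -0.707]
contact_force: [0.2, -0.2, -0.1]
opening: 0.545
time: 25.32
eef_pos: [0.467, 0.0828, 0.1398]
tcp_rot: [0.707, -0.0, 0.001, -0.707]
contact_force: [0.3, -0.5, 0.2]
opening: 0.546
t25.32 [0.467  0.0828 0.1398] op0.546 F [ 0.3 -0.5  0.2] q [-0.04 -0.09  2.12 -0.    1.11 -0.04]
('xyz', array([  0.3, 120.3,   0. ]), 'rot', array([ 0.   , -0.001,  0.001]))
```

```bash
python3 -m inch '[{"ax":0,"ay":0,"az":0,"x":0.3,"y":25,"z":0,"hand":0.25},{"ax":0,"ay":0,"az":0,"x":0,"y":30,"z":0,"hand":0.25},{"ax":0,"ay":0,"az":0,"x":0,"y":30,"z":0,"hand":0.25},{"ax":0,"ay":0,"az":0,"x":0,"y":18,"z":0,"hand":0.25},{"ax":0,"ay":0,"az":0,"x":0,"y":8,"z":0,"hand":0.25}]'
python3 -m inch '[{"ax":0,"ay":0,"az":0,"x":0,"y":4,"z":0,"hand":0.25},{"ax":0,"ay":0,"az":0,"x":0,"y":1,"z":0,"hand":0.25},{"ax":0,"ay":0,"az":0,"x":0,"y":0,"z":0,"hand":0.25},{"ax":0,"ay":0,"az":0,"x":0,"y":0,"z":0,"hand":0.25}]'
python3 -c "
from h import *
st();print(delta((.4674,.0828,.0195)))"
```

```text
time: 25.73
eef_pos: [0.4647, 0.0826, 0.0253]
tcp_rot: [0.707, -0.003, -0.001, -0.707]
contact_force: [-0.2, 0.4, -0.8]
opening: 0.548
time: 26.07
eef_pos: [0.468, 0.0836, 0.0249]
tcp_rot: [0.707, 0.001, 0.001, -0.707]
contact_force: [0.1, 0.5, -0.1]
opening: 0.542
t26.07 [0.468  0.0836 0.0249] op0.542 F [ 0.1  0.5 -0.1] q [-0.04  0.09  2.18 -0.    0.86 -0.04]
('xyz', array([-0.7,  5.4, -0.8]), 'rot', array([ 0.   , -0.   ,  0.003]))
```

```bash
python3 -m inch '[{"ax":0,"ay":0,"az":0,"x":-0.5,"y":2.5,"z":-0.6,"hand":0.25},{"ax":0,"ay":0,"az":0,"x":0,"y":2,"z":0,"hand":0.25},{"ax":0,"ay":0,"az":0,"x":0,"y":0.5,"z":0,"hand":0.25},{"ax":0,"ay":0,"az":0,"x":0,"y":0,"z":0,"hand":0.25},{"ax":0,"ay":0,"az":0,"x":0,"y":0,"z":0,"hand":0.25}]'
python3 -m inch '[{"ax":0,"ay":0,"az":0,"x":0,"y":0.7,"z":0,"hand":0.25},{"ax":0,"ay":0,"az":0,"x":0,"y":0,"z":0,"hand":0.25},{"ax":0,"ay":0,"az":0,"x":0,"y":0,"z":0,"hand":0.25}]'
```

```text
time: 26.48
eef_pos: [0.4667, 0.0832, 0.0194]
tcp_rot: [0.707, 0.001, 0.0, -0.707]
contact_force: [-1.2, -0.4, 5.8]
opening: 0.542
time: 26.73
eef_pos: [0.4668, 0.0832, 0.0193]
tcp_rot: [0.707, 0.0, 0.0, -0.707]
contact_force: [-3.5, 0.9, 9.8]
opening: 0.547
```

```bash
python3 -m inch '[{"ax":0,"ay":0,"az":0,"x":0,"y":0,"z":0,"hand":0},{"ax":0,"ay":0,"az":0,"x":0,"y":0,"z":0,"hand":-0.3},{"ax":0,"ay":0,"az":0,"x":0,"y":0,"z":0,"hand":-0.4},{"ax":0,"ay":0,"az":0,"x":0,"y":0,"z":0,"hand":-0.4},{"ax":0,"ay":0,"az":0,"x":0,"y":0,"z":0,"hand":-0.4}]'
python3 -m inch '[{"ax":0,"ay":0,"az":0,"x":0,"y":-15,"z":0,"hand":-0.4},{"ax":0,"ay":0,"az":0,"x":0,"y":-30,"z":0,"hand":-0.4},{"ax":0,"ay":0,"az":0,"x":0,"y":-35,"z":0,"hand":-0.4},{"ax":0,"ay":0,"az":0,"x":0,"y":-35,"z":0,"hand":-0.4},{"ax":0,"ay":0,"az":0,"x":0,"y":-35,"z":0,"hand":-0.4}]'
python3 -m inch '[{"ax":0,"ay":0,"az":0,"x":0,"y":0,"z":35,"hand":-0.4},{"ax":0,"ay":0,"az":0,"x":0,"y":0,"z":35,"hand":-0.4},{"ax":0,"ay":0,"az":0,"x":0,"y":0,"z":35,"hand":-0.4},{"ax":0,"ay":0,"az":0,"x":0,"y":0,"z":35,"hand":-0.4},{"ax":0,"ay":0,"az":0,"x":0,"y":0,"z":35,"hand":-0.4}]'
python3 -m inch '[{"ax":0,"ay":0,"az":0,"x":0,"y":0,"z":35,"hand":-0.4},{"ax":0,"ay":0,"az":0,"x":0,"y":0,"z":35,"hand":-0.4},{"ax":0,"ay":0,"az":0,"x":0,"y":0,"z":35,"hand":-0.4},{"ax":0,"ay":0,"az":0,"x":0,"y":0,"z":30,"hand":-0.4},{"ax":0,"ay":0,"az":0,"x":0,"y":0,"z":0,"hand":-0.4}]'
python3 - <<'E'
from h import *
st()
t=read_camera('top');sd=read_camera('side')
for k,h,r in(('blue',.097,(.4674,.0852)),('red',.074,(.4501,-.09))):
    p=proj(t,(*r,h));print(k,np.round(p,1),[(x[0],np.round(onz(t,*x[0],h),4)) for x in blob(t,k,p,10)])
p=proj(sd,(.4674,.0852,.094));print('side blue',p,[x[0] for x in blob(sd,'blue',p,12)])
b=blob(t,'yellow',(227,268),15);print('tape',b[0])
cv2.imwrite('pics/v4.png',cv2.resize(np.hstack([t['img'][225:325,205:445],sd['img'][175:345,290:430][:,:]][:1]),(800,333),interpolation=2)[:,:,::-1])
cv2.imwrite('pics/v5.png',cv2.resize(sd['img'][150:345,280:440],(490,600),interpolation=2)[:,:,::-1])
E
```

```text
time: 27.15
eef_pos: [0.4657, 0.0832, 0.0173]
tcp_rot: [-0.707, 0.0, 0.0, 0.707]
contact_force: [0.0, 0.5, -0.7]
opening: 0.699
time: 27.57
eef_pos: [0.4653, 0.0832, 0.1687]
tcp_rot: [-0.707, 0.0, 0.0, 0.707]
contact_force: [1.0, -0.8, 0.9]
opening: 0.7
time: 27.98
eef_pos: [0.4656, 0.2597, 0.1675]
tcp_rot: [0.707, -0.0, 0.0, -0.707]
contact_force: [0.7, -0.2, 0.3]
opening: 0.698
time: 28.4
eef_pos: [0.4652, 0.3976, 0.1672]
tcp_rot: [-0.706, -0.001, 0.002, 0.708]
contact_force: [-0.2, -2.0, 0.1]
opening: 0.703
t28.40 [0.4652 0.3976 0.1672] op0.703 F [-0.2 -2.   0.1] q [0.54 0.19 1.78 0.   1.17 0.54]
blue [267.8 269.8] [(array([267.5, 269.5]), array([0.4681, 0.0858, 0.097 ]))]
red [344.7 279.4] [(array([344.2, 279.4]), array([ 0.4502, -0.0889,  0.074 ]))]
side blue (np.float64(348.3114903253685), np.float64(240.80311223844882)) [array([347.3, 241.4])]
tape (array([227.2, 267.4]), [214, 255, 27, 26, 335])
```

View pics/v4.png

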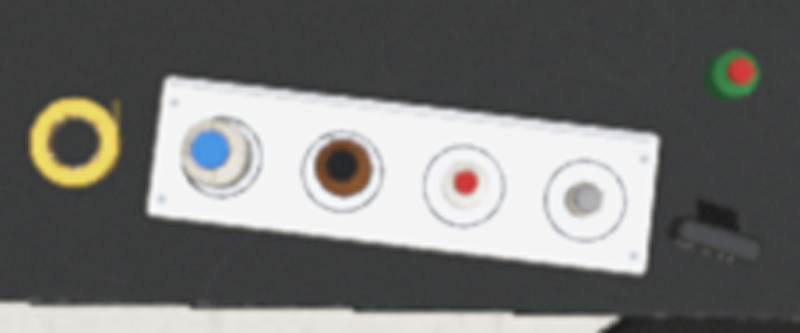

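View pics/v5.png

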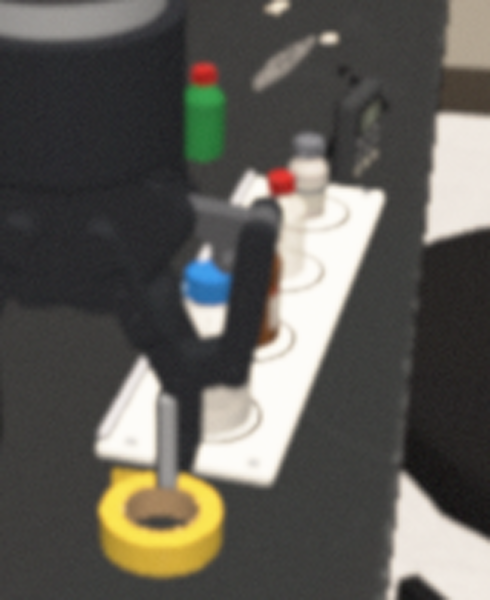

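Both views show the row in order from tape to timer: d, b, c, a, all upright and inside their rings. The tape is at its original pixel (227.2,267.4) and the timer still stands in its place. I'll let the arm settle, then hand in.

```bash
python3 -m inch '[{"ax":0,"ay":0,"az":0,"x":0,"y":-10,"z":0,"hand":-0.4},{"ax":0,"ay":0,"az":0,"x":0,"y":0,"z":0,"hand":-0.4},{"ax":0,"ay":0,"az":0,"x":0,"y":0,"z":0,"hand":-0.4}]'
python3 -c "
from plant import sign_off
print(sign_off())"
```

```text
time: 28.75
eef_pos: [0.4669, 0.3925, 0.1791]
tcp_rot: [-0.707, -0.0, -0.001, 0.707]
contact_force: [-0.4, -0.3, -0.3]
opening: 0.7
the job is handed in; nothing more can be done
None
```

All four bottles stand upright in their rings, in height order from the timer to the tape: a, c, b, d. The job was handed in at about 29 s of the 104 s allowed.

**Final checks:**
- **Centring:** by the top camera, d and c are within about 1.5 mm of their ring centres. Bottle b was within about 1.5 mm and a within about 2 mm when checked just after placing; the last picture shows both still centred.
- **Surroundings:** the tape's position in the image matched the start to 0.1 px. The timer was checked only by eye and looked upright and unmoved. The look-alikes were not touched.
- **Contact:** the gripper was open and clear of everything at hand-in.
- **Forces:** the highest reading I saw was about 10 N, while pressing d onto the board before letting go.

**What disagreed:** the fingertips sat roughly 25 mm higher than the stated tool geometry implied, judging from the side camera and a slow, force-watched descent. I set the grasp and placing heights from what I observed instead.

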